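# Press a slide case shut in the trigger clamp

### The arm

A 6-joint arm with a two-finger parallel gripper is mounted at the origin on a cart in front of the work surface, level with it; the furniture and walls round the work are solid. World frame = base frame: x ahead of the robot, y to its left, z up, the work surface at z = 0. Lengths are in m, angles in degrees, forces in N, time in s.
With the tool pointing down it reaches from about 0.4 to 0.825 m from the base axis. Payload 7 kg.
Tool frame: the origin (TCP) lies midway between the tips of the shut fingers; the grasp point (between the pads) lies 19 mm behind it; x points along the fingers, z is the direction in which the jaws open and shut, and the axes are right-handed (so a half turn about x gives the same grasp; the last joint's range is limited). The gripper opens to 88 mm and grips with 3 to 60 N. Pads are 19 mm wide; open, the fingers measure 130 mm over their backs; the gripper's body (78 mm by 193 mm) begins 47 mm behind the grasp point.
Start: joints at [88.7, 20.546, 0.682, 0, -70.136, -16.507], TCP at [0.206, 0.643, 0.227] pointing down, gripper open.
Joint ranges: [-176.03, 176.03], [-82.01, 121.73], [-58.28, 71.71], [-173.87, 95.51], [-174.79, -0.11], [-173.66, 173.66]. Speed limits (degrees/s): [136.94, 136.94, 172.46, 180, 180, 180].

### API

Orientations are given as [roll, pitch, yaw] about the fixed x, y, z axes, in that order (R = Rz(yaw) Ry(pitch) Rx(roll)).
In Python, from plant import ctrl gives the robot as it stands.
- The arm moves only by the tool servo_tool, never from a script. Its argument "motion" is a list of rows, each an object with "offset": the shift along the tool's x, y, z in m, a list of three; "roll": the turn about the tool's x in degrees; "claw": the opening, from -1 (shut) to 1 (fully open), so that 0 is half open. In form: [{"offset": [x, y, z], "roll": roll, "claw": claw}, ...]. A call has 1 to 12 rows; each row shifts and turns the commanded pose from where the row before left it, along the tool's axes as they then stand; what a row does not reach is not made up. A row lasts 1/8 s, in which the tool goes at most 62.5 mm and 10.7 degrees, less where a joint would pass 70% of its speed; a pose out of reach is approached as far as the arm can. A call is refused whole if a number of a shift passes 0.0625 or a number of a turn 10.7, either way. A call with a gripper value outside its range is refused whole. The fingers move at their own pace and stop on an object; the grip force is fixed at half the most. Time passes only in rows, so rows that do not move let the fingers close. It gives the time, the measured TCP pose, the force and the opening at its end, in the units of the state.
- ctrl.get_obs(): the state, without advancing time (a new reading comes with each control period).
- ctrl.snapshot(name): name is "side" or "top" or "wrist"; returns a dict with "frame" (420x560x3 uint8, blue, green, red), "z_map" (420x560 float32, m along the optical axis (not along the pixel's ray), 0 where there is no reading), "mtx" (3x3 intrinsics, pixels), "extrinsics" (4x4, takes a point from camera to world coordinates). Camera axes: x right, y up, looking along -z (the intrinsics and any distortion apply to the point x, -y, -z); pixel columns grow to the right and rows downward; lengths in m; the calibration is good to about 2 mm. A picture is of the moment at which its call begins.
- ctrl.close_job(): hands the job in, once; it reports no verdict.
The state is a dict: "clock": time; "joint_pos": joint angles; "qvel": joint speeds; "tau": joint torques, N m; "tool_pos": TCP position; "orientation": TCP orientation; "force": force on the tool from outside, world axes, zero at the start; "moment": the same for the moment, N m; "opening": finger opening in m.
Only numpy, scipy, OpenCV 4.12 (cv2) and the standard library are available. Lean on these libraries where they do the work, as an engineer would, in place of code of your own. Each camera call takes 0.05 s, during which the arm holds its last target.

### The job

Squeeze the clamp's red trigger towards the black grip behind it, as many times as it takes for the jaw to press the green cap fully home on the white case, and stop there before the sprung pad is squeezed solid. Then press the yellow release paddle down so that the jaw springs all the way back, lift the closed case out of the sloping cradle and lay it down gently, flat on its underside, in the middle of the green mat, without pushing the slide box about.

Things in the scene. Friction and masses are not known exactly. Their poses are not given: they have to be found in the camera images.
- handle: Blue housing and black upright grip of the heavy clamp (14 kg). Frame of its bed, rising 30 deg away from the robot: origin on the bed's surface, centre line, at the fixed jaw's face (low end); x uphill, y across, z square off the bed. In it (mm): fixed jaw x -15..0, 40 high; side rails x 9..59, y +-25, 10 high; housing x 166..275, 38 high; grip x 206..222, y +-14, 108 high.
- squeeze_mid (a point): Point of the housing at (200, 0, 86) mm of the handle frame, same axes: the middle between the outer faces of grip and squeezed trigger. Along x the grip's outer face is at +22 mm, the trigger's at -21 mm squeezed, -34 mm free: a gripper centred here, opened to about 76 mm and closed along x squeezes the trigger fully. Shut fingers may also push the trigger uphill.
- trigger_grip (a point): Point on the downhill face of the red trigger, where a finger presses; axes as the handle frame when the trigger is free. The trigger is 26 mm wide and 12 mm thick, stands off the bed up to z 106 mm, 28 mm downhill of the black grip.
- trigger (a joint): Trigger hinge, rad: 0 free (sprung back), 0.28 fully squeezed towards the grip (uphill, 13 mm at trigger_grip); takes 5 to 18 N, damped. Each full squeeze ratchets the jaw one tooth, 10 mm, downhill (the first may give less; a part squeeze gives nothing); let it come fully back between squeezes.
- press_jaw (a joint): Jaw position, m: 0 fully back (uphill), grows as it advances downhill to the case, at most 0.052. A ratchet holds it against a return spring until the release is pressed. It starts somewhere between 0 and 0.018.
- press_pad (a joint): Compression, m, of the sprung orange pad on the front of the jaw: 0 free, 0.016 squeezed solid. It begins to yield at 6 N, more than the 4 N that slides the cap, so it yields only once the cap is home; over 0.0135 counts as squeezed solid.
- pad_face (a point): Centre of the front (downhill) face of the orange pad, 42 mm wide and 32 mm high; axes as the handle frame. It touches the cap's end when it comes to it.
- release_top (a point): Point on top of the yellow release paddle, near its free uphill end, where it is pressed towards the bed; axes as the handle frame when it is free. The paddle is 36 mm wide, hinged at its downhill end 35 mm from here, behind the black grip.
- release (a joint): Release paddle, rad: 0 free (sprung), 0.35 fully down (12 mm at release_top); takes 3 to 9 N. Beyond about 0.28 it frees the jaw, which springs back within half a second while the paddle is held down.
- case: White slide box with a green push-on cap at its uphill end: 46 mm wide, 38 high, 90 long closed (102 with the cap off its seat), 0.22 kg, loose. Origin: centre of the closed case's underside; x along it towards the cap, z through its top; white body x -45..15 mm, cap beyond. Starts on the sloping bed against the fixed jaw, between the side rails. Grasp across its width, above the rails.
- cap_end (a point): Centre of the cap's outer end face, 19 mm above the underside; axes as the case.
- cap (a joint): Cap position, m: 0 stands 12 mm off its seat, 0.012 fully home (no gap left between green cap and white body). Stays by friction (4 N).
- mat: Green mat fixed to the bench, 96 x 110 x 3 mm (96 along x), to the right of the clamp near the bench's front edge, left or right of the slide box; origin at the centre of its underside.
- slide_box: Bystander: closed pale slide box 100 x 86 x 36 mm beside the mat; origin near the centre of its underside.

How it is judged (in metres and radians):
On the way, in this order (a step that is already met when the one before it is completed fails the run):
1. the jaw has pressed the cap fully home (value of joint cap above 0.0105 m and distance between pad_face and cap_end below 0.008 m), for 0.1 s.
2. the jaw has sprung fully back, the closed case still in the cradle (value of joint press_jaw below 0.003 m and value of joint cap above 0.0105 m and z of case in the frame of handle below 0.01 m), for 0.1 s.
At the end, for the whole second after the job is handed in: The closed case (cap within 1.5 mm of fully home) rests flat and upright on the mat, its centre within 35 mm of the mat's centre; the jaw is fully back (within 3 mm); trigger and release are free (horizontal distance between case and mat below 0.035 m and height (world z) of case between -0.001 and 0.007 m and angle between case's own z axis and vertical below 0.06 rad and value of joint cap above 0.0105 m and value of joint press_jaw below 0.003 m and value of joint each of trigger, release below 0.05 rad and linear speed of case below 0.02 m/s); the robot touches nothing.
It fails at once if the sprung pad is squeezed solid (value of joint press_pad above 0.0135 m).
It fails at once if the case is dropped or banged down on the mat (faster than 0.4 m/s just above it) (horizontal distance between case and mat below 0.1 m and height (world z) of case below 0.03 m and linear speed of case above 0.4 m/s).
It fails at once if the slide box beside the mat is moved more than 3 cm (distance of slide_box from where it was at the start of the episode above 0.03 m).
It also fails if it takes over 64 s, if anything falls off the work surface, if the arm or the gripper's body presses on something with over 40 N, if the wrist force passes 120 N, or if a joint passes its speed limit or range.

## Working session

There is one attempt and no reset: what is moved stays moved. The work goes in short steps, Python scripts to look and compute and a tool call to move; the robot and the scene stay as the last step left them, time stands still between calls to the robot, and variables do not carry over. Pictures are saved under pics/ and viewed, and the job is handed in when it is done.

Besides the shell and the picture viewer there is one more tool, called after "Emit:" as name(argument=value, ...), one argument or row to a line, values as JSON. servo_tool: Moves the arm, as the interface text tells. Its arguments: {"type":"object","properties":{"motion":{"type":"array"}},"required":["motion"]}

```bash
ls; mkdir -p pics
python3 - <<'E'
from plant import ctrl
import cv2
o=ctrl.get_obs(); print({k:o[k] for k in ('clock','tool_pos','orientation','force','opening')})
for n in ('side','top','wrist'):
    s=ctrl.snapshot(n); cv2.imwrite(f'pics/{n}0.png',s['frame']); print(n,s['mtx'].tolist(),s['extrinsics'].round(3).tolist())
E
```

```text
pics
{'clock': 0.0, 'tool_pos': array([0.20629544, 0.64220687, 0.22564109]), 'orientation': array([   4.58843624,   89.90766413, -103.22684856]), 'force': array([-0.24823917,  0.00857013,  0.21592737]), 'opening': 0.0878033886110534}
side [[465.78223393473604, 0.0, 275.414970760264], [0.0, 465.78223393473604, 208.2639701767698], [0.0, 0.0, 1.0]] [[-1.0, 0.009, -0.0, 0.541], [-0.006, -0.644, 0.765, 0.674], [0.007, 0.765, 0.644, 0.879], [0.0, 0.0, 0.0, 1.0]]
top [[475.7938076281909, 0.0, 282.0589061447394], [0.0, 475.7938076281909, 208.43975120370698], [0.0, 0.0, 1.0]] [[-0.004, 0.992, -0.129, 0.424], [-1.0, -0.001, 0.02, -0.167], [0.019, 0.129, 0.991, 1.122], [0.0, 0.0, 0.0, 1.0]]
wrist [[330.63346650951456, 0.0, 277.0541649684461], [0.0, 330.63346650951456, 208.9040087716773], [0.0, 0.0, 1.0]] [[-0.307, 0.922, 0.236, 0.27], [-0.952, -0.297, -0.074, 0.622], [0.002, -0.248, 0.969, 0.382], [0.0, 0.0, 0.0, 1.0]]
```

View pics/side0.png

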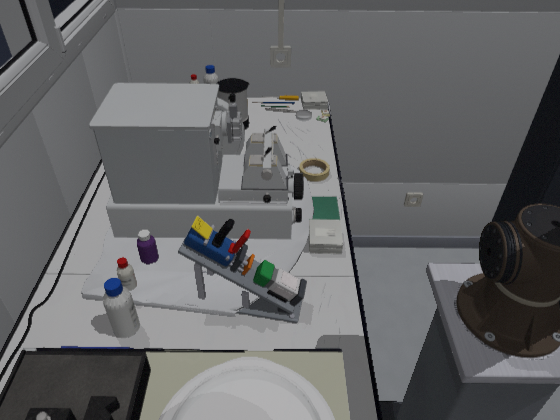

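View pics/top0.png

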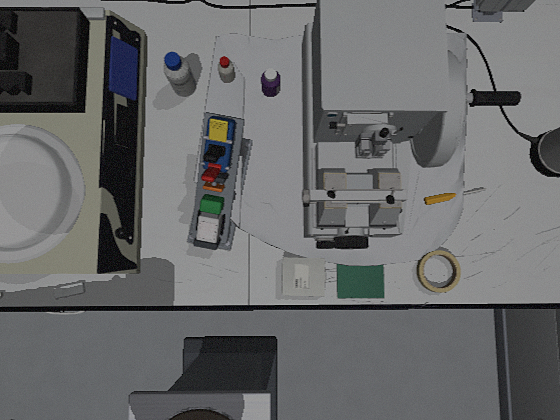

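View pics/wrist0.png

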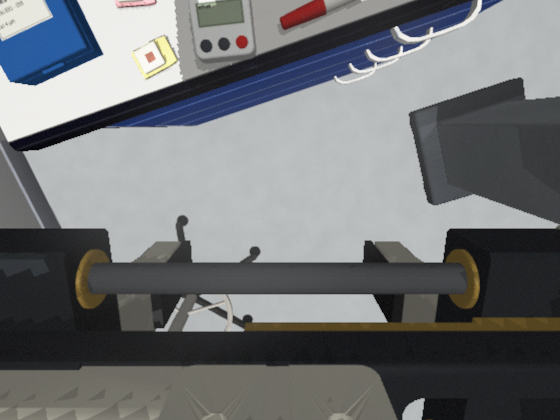

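```bash
cat > h.py <<'E'
import numpy as np, cv2
def pts(s):
    z=s['z_map'].astype(float); K=s['mtx']; h,w=z.shape
    u,v=np.meshgrid(np.arange(w),np.arange(h))
    x=(u-K[0,2])/K[0,0]*z; y=(v-K[1,2])/K[1,1]*z
    P=np.stack([x,-y,-z],-1); T=s['extrinsics']
    return P@T[:3,:3].T+T[:3,3]
def crop(s,r,name,f=5):
    x0,y0,x1,y1=r
    cv2.imwrite(name,cv2.resize(s['frame'][y0:y1,x0:x1],None,fx=f,fy=f,interpolation=cv2.INTER_CUBIC))
E
python3 - <<'E'
from plant import ctrl
from h import *
import pickle
S={n:ctrl.snapshot(n) for n in ('side','top')}
pickle.dump(S,open('s0.pkl','wb'))
crop(S['side'],(170,200,320,325),'pics/side0c.png',5)
crop(S['top'],(180,100,300,260),'pics/top0c.png',3.7)
P=pts(S['top'])
for u,v in [(209,230),(211,203),(220,130),(213,153),(300,278),(360,281),(275,230),(206,240)]: print(u,v,P[v,u].round(4))
P=pts(S['side'])
for u,v in [(285,283),(265,273),(248,265),(202,228),(324,208),(325,236)]: print(u,v,P[v,u].round(4))
E
```

```text
209 230 [ 0.5118 -0.0275  0.081 ]
211 203 [ 0.5668 -0.0352  0.114 ]
220 130 [ 0.698  -0.0634  0.2114]
213 153 [ 0.6485 -0.0519  0.2238]
300 278 [ 0.4063 -0.2283  0.036 ]
360 281 [ 0.3983 -0.3698  0.0058]
275 230 [ 0.5177 -0.1722  0.0073]
206 240 [ 0.4904 -0.0202  0.0733]
285 283 [ 0.5186 -0.0114  0.0848]
265 273 [ 0.563  -0.0171  0.1108]
248 265 [ 0.5999 -0.0213  0.1314]
202 228 [ 0.6969 -0.0547  0.2086]
324 208 [ 0.3998 -0.3674  0.0047]
325 236 [ 0.4108 -0.2144  0.0374]
```

View pics/side0c.png

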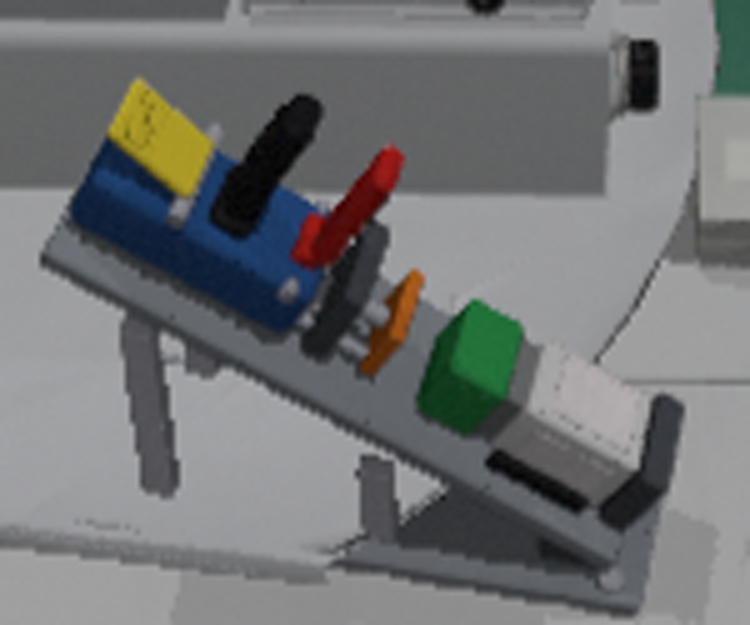

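View pics/top0c.png

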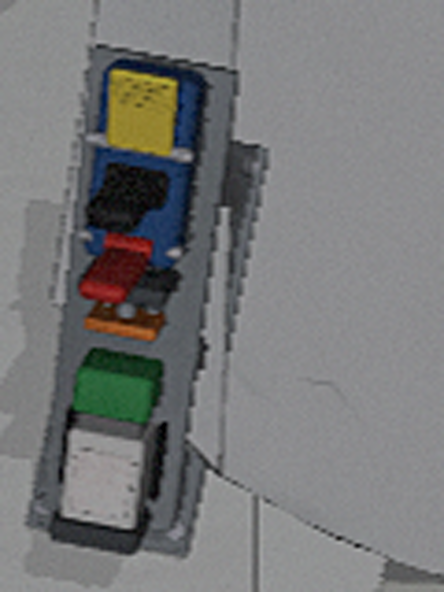

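```bash
cat >> h.py <<'E'
def masks(s):
    hsv=cv2.cvtColor(s['frame'],cv2.COLOR_BGR2HSV); H,Sa,V=[hsv[...,i].astype(int) for i in range(3)]
    return dict(green=(H>50)&(H<80)&(Sa>120)&(V>60),red=((H<6)|(H>174))&(Sa>150)&(V>70),orange=(H>7)&(H<18)&(Sa>170)&(V>110),
      yellow=(H>22)&(H<34)&(Sa>140)&(V>110),blue=(H>100)&(H<120)&(Sa>120)&(V>50),white=(Sa<25)&(V>165),black=(V<35))
E
python3 - <<'E'
from h import *
import pickle
S=pickle.load(open('s0.pkl','rb'))
for n in S:
    s=S[n];P=pts(s);M=masks(s)
    box=(P[...,0]>.42)&(P[...,0]<.8)&(P[...,1]>-.14)&(P[...,1]<.06)&(P[...,2]>.035)&(s['z_map']>0)
    for k,m in M.items():
        m=m&box
        m=cv2.erode(m.astype(np.uint8),np.ones((2,2)))>0
        if m.sum()<5: print(n,k,m.sum());continue
        Q=P[m]; print(n,k,m.sum(),np.median(Q,0).round(4),Q.min(0).round(3),Q.max(0).round(3))
E
```

```text
side green 173 [ 0.5607 -0.027   0.1094] [ 0.546 -0.05   0.1  ] [ 0.576 -0.006  0.119]
side red 128 [ 0.6151 -0.0307  0.189 ] [ 0.596 -0.056  0.159] [ 0.639 -0.025  0.215]
side orange 20 [ 0.5941 -0.0344  0.1278] [ 0.59  -0.051  0.125] [ 0.598 -0.018  0.131]
side yellow 205 [ 0.6962 -0.0542  0.2086] [ 0.68  -0.073  0.193] [ 0.713 -0.037  0.225]
side blue 654 [ 0.6792 -0.0325  0.1693] [ 0.632 -0.072  0.13 ] [ 0.732 -0.018  0.204]
side white 150 [ 0.5094 -0.0213  0.0825] [ 0.491 -0.038  0.069] [ 0.532 -0.006  0.096]
side black 320 [ 0.6391 -0.0347  0.1872] [ 0.485 -0.052  0.038] [0.674 0.013 0.24 ]
top green 208 [ 0.5587 -0.0344  0.1097] [ 0.546 -0.055  0.101] [ 0.573 -0.013  0.12 ]
top red 85 [ 0.6042 -0.0442  0.209 ] [ 0.596 -0.059  0.157] [ 0.641 -0.032  0.215]
top orange 28 [ 0.5946 -0.0396  0.1285] [ 0.59  -0.058  0.125] [ 0.599 -0.021  0.131]
top yellow 282 [ 0.6964 -0.0599  0.2085] [ 0.68  -0.078  0.189] [ 0.715 -0.042  0.227]
top blue 286 [ 0.67   -0.0693  0.1749] [ 0.628 -0.088  0.147] [ 0.718 -0.026  0.205]
top white 0
top black 238 [ 0.6469 -0.0558  0.2078] [ 0.482 -0.07   0.051] [ 0.675 -0.003  0.239]
```

```bash
cat >> h.py <<'E'
from scipy.spatial.transform import Rotation as Ro
YAW=-11.0
RH=Ro.from_euler('xyz',[0,-30,YAW],degrees=True).as_matrix()
E
python3 - <<'E'
from h import *
import pickle
S=pickle.load(open('s0.pkl','rb'))
for n in S:
    s=S[n];P=pts(s);M=masks(s)
    box=(P[...,0]>.42)&(P[...,0]<.8)&(P[...,1]>-.14)&(P[...,1]<.06)&(P[...,2]>.035)&(s['z_map']>0)
    M['white']=(masks(s)['white'] if n=='side' else (cv2.cvtColor(s['frame'],cv2.COLOR_BGR2HSV)[...,1]<25)&(s['frame'][...,1]>140))
    for k,m in M.items():
        m=m&box
        if m.sum()<5: continue
        Q=P[m]@RH; print(n,k,m.sum(),*[ (np.percentile(Q,q,axis=0)*1000).round(1) for q in (2,50,98)])
    Q=P[box]@RH
    # bed points: histogram of z
    h,e=np.histogram(Q[:,2],bins=np.arange(-.3,0,.002)); print([(round(e[i],3),h[i]) for i in np.argsort(-h)[:8]])
E
```

```text
side green 222 [ 521.8   57.2 -201.1] [ 537.4   79.  -182.3] [ 549.2   99.1 -179.1]
side red 184 [ 617.7   67.  -179.5] [ 624.7   86.1 -142.9] [ 632.3   90.3 -113. ]
side orange 39 [ 573.2   58.7 -186.9] [ 576.2   77.7 -184.1] [ 579.    95.8 -181.4]
side yellow 247 [ 686.2   61.2 -172.8] [ 707.    78.9 -165.7] [ 727.1   94.5 -159.6]
side blue 807 [ 620.4   58.  -209.5] [ 671.2  101.2 -185.3] [ 723.4  105.1 -179.6]
side white 209 [ 458.9   57.6 -184. ] [ 480.6   76.1 -181.1] [ 504.6   92.1 -178.4]
side black 472 [ 440.6   65.8 -214.6] [ 658.5   90.4 -176.1] [ 672.3  108.1 -111.8]
[(np.float64(-0.22), np.int64(564)), (np.float64(-0.182), np.int64(502)), (np.float64(-0.222), np.int64(451)), (np.float64(-0.184), np.int64(440)), (np.float64(-0.186), np.int64(205)), (np.float64(-0.18), np.int64(180)), (np.float64(-0.224), np.int64(145)), (np.float64(-0.218), np.int64(136))]
top green 248 [ 522.8   53.7 -186.8] [ 536.5   74.6 -182.5] [ 549.3   95.7 -179.1]
top red 148 [ 618.6   64.2 -181.5] [ 627.9   74.  -127.3] [ 634.5   86.5 -112.9]
top orange 54 [ 573.6   56.3 -187.7] [ 576.6   75.3 -184.4] [ 580.2   94.7 -181. ]
top yellow 349 [ 687.2   59.  -173.1] [ 708.2   75.4 -166.5] [ 729.    92.2 -159.9]
top blue 447 [ 621.4   49.6 -192.5] [ 670.6   59.2 -183. ] [ 725.   100.7 -178.4]
top white 392 [ 454.3   55.3 -185.7] [ 482.9   74.8 -182. ] [ 509.4   95.3 -177.4]
top black 445 [ 449.4   45.5 -215.5] [ 665.3   66.5 -175.3] [ 692.4  104.4 -111.7]
[(np.float64(-0.222), np.int64(672)), (np.float64(-0.184), np.int64(566)), (np.float64(-0.22), np.int64(539)), (np.float64(-0.182), np.int64(457)), (np.float64(-0.186), np.int64(312)), (np.float64(-0.224), np.int64(299)), (np.float64(-0.18), np.int64(179)), (np.float64(-0.188), np.int64(137))]
```

```bash
cat >> h.py <<'E'
O=RH@np.array([.450,.0768,-.2205])
def H(x,y,z): return O+RH@(np.array([x,y,z])/1000.)
def toolR(o): return Ro.from_euler('xyz',o['orientation'],degrees=True).as_matrix()
def plan(o,target):
    return toolR(o).T@(np.array(target)-o['tool_pos'])
E
python3 - <<'E'
from h import *
import pickle
from plant import ctrl
S=pickle.load(open('s0.pkl','rb'))
o=ctrl.get_obs(); R=toolR(o); print(R.round(3)); 
print('O',O,'trig top',H(166,0,106),'rel',H(271,0,60),'grip top',H(214,0,108), 'yh',RH[:,1])
zt=R[:,2]; a=np.degrees(np.arctan2(zt[1],zt[0])); print('tool z ang',a,'target ang 79 or -101')
P=pts(S['top']); z=S['top']['z_map']>0
def hmax(x0,x1,y0,y1):
    m=z&(P[...,0]>x0)&(P[...,0]<x1)&(P[...,1]>y0)&(P[...,1]<y1); return P[m][:,2].max().round(3) if m.any() else None
for y in np.arange(-.5,.75,.1): print(round(y,2),[hmax(x,x+.1,y,y+.1) for x in np.arange(.2,.9,.1)])
for n in S:
    P=pts(S[n]); z_=S[n]['z_map']>0; M=masks(S[n])
    m=z_&M['green']&(P[...,2]<.03)&(P[...,1]<-.25)&(P[...,1]>-.5); Q=P[m]; print(n,'mat',m.sum(),Q.mean(0),Q.min(0),Q.max(0))
    m=z_&(P[...,2]>.025)&(P[...,2]<.045)&(P[...,1]<-.15)&(P[...,1]>-.3)&(P[...,0]<.47)&(P[...,0]>.33); Q=P[m]; print(n,'box',m.sum(),Q.mean(0),Q.min(0),Q.max(0))
E
```

```text
[[-0.     0.952 -0.306]
 [-0.001 -0.306 -0.952]
 [-1.     0.     0.001]]
O [ 0.50542986 -0.02000817  0.0340414 ] trig top [ 0.59452256 -0.03732604  0.20884009] rel [ 0.70636196 -0.05906541  0.22150292] grip top [ 0.63434641 -0.04506701  0.23457214] yh [ 1.90808995e-01  9.81627183e-01 -6.93889390e-18]
tool z ang -107.81088041899055 target ang 79 or -101
-0.5 [np.float64(-0.831), np.float64(0.008), np.float64(0.017), np.float64(0.249), np.float64(0.344), np.float64(0.346), np.float64(0.346)]
-0.4 [np.float64(-0.833), np.float64(0.01), np.float64(0.16), np.float64(0.273), np.float64(0.373), np.float64(0.346), np.float64(0.346)]
-0.3 [np.float64(-0.835), np.float64(0.043), np.float64(0.127), np.float64(0.276), np.float64(0.343), np.float64(0.346), np.float64(0.345)]
-0.2 [np.float64(-0.829), np.float64(0.044), np.float64(0.042), np.float64(0.015), np.float64(0.153), np.float64(0.173), np.float64(0.098)]
-0.1 [np.float64(-0.837), np.float64(0.008), np.float64(0.079), np.float64(0.214), np.float64(0.239), np.float64(0.227), np.float64(0.11)]
-0.0 [np.float64(-0.834), np.float64(0.007), np.
[... 599 characters left out ...]
]
0.5 [np.float64(-0.836), None, None, None, None, None, None]
0.6 [np.float64(-0.834), None, None, None, None, None, None]
0.7 [np.float64(-0.835), None, None, None, None, None, None]
side mat 1 [ 0.41017615 -0.34422954  0.00528945] [ 0.41017615 -0.34422954  0.00528945] [ 0.41017615 -0.34422954  0.00528945]
side box 908 [ 0.40955777 -0.22730819  0.03555512] [ 0.3643819  -0.28439551  0.02501504] [ 0.45287686 -0.18200411  0.0408    ]
top mat 67 [ 0.40986289 -0.37955275  0.00359556] [ 3.61305183e-01 -4.23801071e-01 -2.39312094e-04] [ 0.43790733 -0.31764198  0.00975932]
top box 1620 [ 0.40997936 -0.2360989   0.03659191] [ 0.36810533 -0.28619967  0.02526765] [ 0.45376043 -0.18741017  0.04375247]
```

Emit:
servo_tool(
  motion=[
    {"offset": [-0.03, 0, 0], "roll": -6.8, "claw": -1},
    {"offset": [-0.03, 0.03, 0.04], "roll": 0, "claw": -1},
    {"offset": [-0.03, 0.035, 0.045], "roll": 0, "claw": -1},
    {"offset": [-0.01, 0.04, 0.045], "roll": 0, "claw": -1},
    {"offset": [0, 0.04, 0.045], "roll": 0, "claw": -1},
    {"offset": [0, 0.04, 0.045], "roll": 0, "claw": -1},
    {"offset": [0, 0.04, 0.045], "roll": 0, "claw": -1},
    {"offset": [0, 0.04, 0.045], "roll": 0, "claw": -1},
    {"offset": [0, 0.04, 0.045], "roll": 0, "claw": -1},
    {"offset": [0, 0.04, 0.045], "roll": 0, "claw": -1},
    {"offset": [0, 0.04, 0.045], "roll": 0, "claw": -1},
    {"offset": [0, 0.04, 0.045], "roll": 0, "claw": -1},
  ],
)

```text
clock: 1.75
tool_pos: [0.5299, 0.0802, 0.3259]
orientation: [133.0, 90.0, 32.0]
force: [0.4, 1.5, -0.6]
opening: 0.0002
```

```bash
cat > w.py <<'E'
from h import *
from plant import ctrl
import sys
o=ctrl.get_obs(); R=toolR(o)
print(o['clock'],o['tool_pos'].round(4),'handle-rel horiz/lat/z mm',[(1000*v).round(1) for v in (np.array([.982,-.191])@(o['tool_pos']-O)[:2],np.array([.191,.982])@(o['tool_pos']-O)[:2],(o['tool_pos']-O)[2])],'op',round(o['opening'],4),'F',o['force'].round(1))
zt=R[:,2]; print('ang',np.degrees(np.arctan2(zt[1],zt[0])).round(2))
E
python3 w.py
```

```text
1.75 [0.5299 0.0802 0.3259] handle-rel horiz/lat/z mm [np.float64(4.9), np.float64(103.0), np.float64(291.9)] op 0.0002 F [ 0.4  1.5 -0.6]
ang -101.0
```

Emit:
servo_tool(
  motion=[
    {"offset": [0, 0.025, 0.052], "roll": 0, "claw": -1},
    {"offset": [0, 0.025, 0.051], "roll": 0, "claw": -1},
    {"offset": [0.04, 0, 0], "roll": 0, "claw": -1},
    {"offset": [0.05, 0, 0], "roll": 0, "claw": -1},
    {"offset": [0.044, 0, 0], "roll": 0, "claw": -1},
    {"offset": [0, 0, 0], "roll": 0, "claw": -1},
  ],
)

```text
clock: 2.5
tool_pos: [0.5564, -0.0292, 0.1887]
orientation: [-67.3, 89.6, -168.3]
force: [-0.3, -0.3, -0.5]
opening: 0.0002
```

```bash
python3 w.py
python3 - <<'E'
from h import *
from plant import ctrl
s=ctrl.snapshot('side'); crop(s,(150,150,320,325),'pics/side1.png',4)
E
```

```text
2.5 [ 0.5564 -0.0292  0.1887] handle-rel horiz/lat/z mm [np.float64(51.8), np.float64(0.7), np.float64(154.7)] op 0.0002 F [-0.3 -0.3 -0.5]
ang -101.04
```

View pics/side1.png

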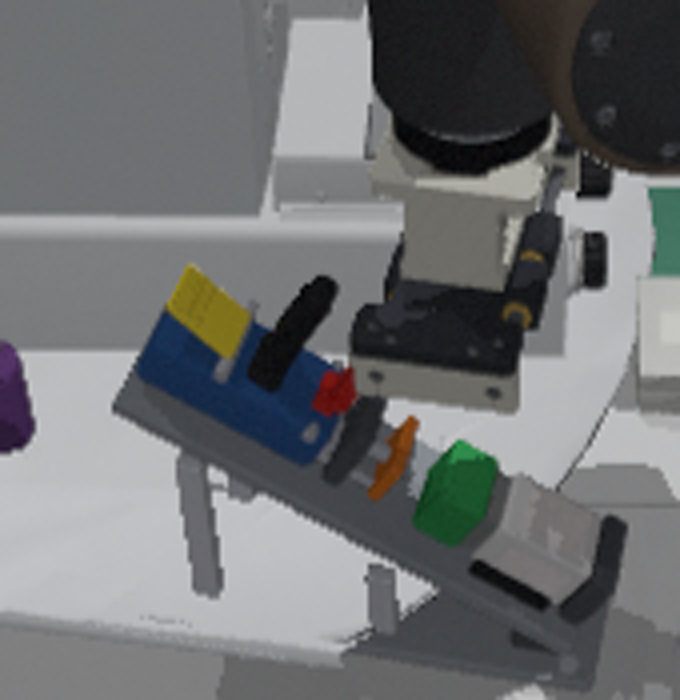

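Emit:
servo_tool(
  motion=[
    {"offset": [0, 0.015, 0], "roll": 0, "claw": -1},
    {"offset": [0, 0.008, 0], "roll": 0, "claw": -1},
    {"offset": [0, 0, 0], "roll": 0, "claw": -1},
  ],
)

```text
clock: 2.92
tool_pos: [0.5824, -0.033, 0.1924]
orientation: [111.1, 89.9, 10.1]
force: [-0.6, -0.4, -1.2]
opening: 0.0004
```

Emit:
servo_tool(
  motion=[
    {"offset": [0, 0.008, 0], "roll": 0, "claw": -1},
    {"offset": [0, 0, 0], "roll": 0, "claw": -1},
  ],
)

```text
clock: 3.18
tool_pos: [0.588, -0.0348, 0.1919]
orientation: [-72.0, 89.9, -173.1]
force: [-7.1, 0.7, 4.3]
opening: 0.0009
```

Emit:
servo_tool(
  motion=[
    {"offset": [0, 0.005, 0], "roll": 0, "claw": -1},
    {"offset": [0, 0, 0], "roll": 0, "claw": -1},
  ],
)

```text
clock: 3.42
tool_pos: [0.5918, -0.0358, 0.192]
orientation: [-74.7, 89.8, -175.7]
force: [-9.9, 2.6, 7.8]
opening: 0.0002
```

```bash
python3 w.py
```

```text
3.425 [ 0.5918 -0.0358  0.192 ] handle-rel horiz/lat/z mm [np.float64(87.8), np.float64(1.0), np.float64(158.0)] op 0.0002 F [-9.9  2.6  7.8]
ang -101.02
```

Emit:
servo_tool(
  motion=[
    {"offset": [0, 0.005, 0], "roll": 0, "claw": -1},
    {"offset": [0, 0, 0], "roll": 0, "claw": -1},
  ],
)

```text
clock: 3.68
tool_pos: [0.5969, -0.0368, 0.1922]
orientation: [-71.8, 89.8, -172.8]
force: [-10.1, 1.9, 7.9]
opening: 0.0003
```

Emit:
servo_tool(
  motion=[
    {"offset": [0, 0.004, 0], "roll": 0, "claw": -1},
    {"offset": [0, 0, 0], "roll": 0, "claw": -1},
  ],
)

```text
clock: 3.92
tool_pos: [0.6007, -0.0376, 0.1922]
orientation: [-72.8, 89.8, -173.8]
force: [-10.2, 2.1, 7.8]
opening: 0.0002
```

```bash
python3 w.py
python3 - <<'E'
from h import *
from plant import ctrl
s=ctrl.snapshot('side'); crop(s,(150,150,320,325),'pics/side2.png',4)
E
```

```text
3.925 [ 0.6007 -0.0376  0.1922] handle-rel horiz/lat/z mm [np.float64(96.9), np.float64(1.0), np.float64(158.1)] op 0.0002 F [-10.2   2.1   7.8]
ang -101.02
```

View pics/side2.png

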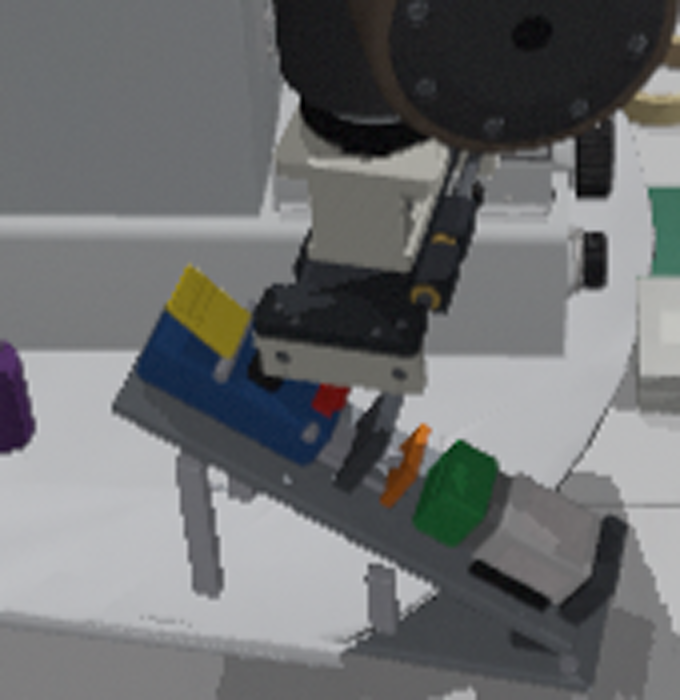

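Emit:
servo_tool(
  motion=[
    {"offset": [0, 0.004, 0], "roll": 0, "claw": -1},
    {"offset": [0, 0, 0], "roll": 0, "claw": -1},
  ],
)

```text
clock: 4.22
tool_pos: [0.6021, -0.038, 0.1923]
orientation: [-78.9, 89.5, -179.9]
force: [-21.6, 5.3, 16.7]
opening: 0.0003
```

```bash
cat > m.py <<'E'
from h import *
from plant import ctrl
s=ctrl.snapshot('side'); P=pts(s);M=masks(s)
box=(P[...,0]>.42)&(P[...,0]<.8)&(P[...,1]>-.14)&(P[...,1]<.06)&(P[...,2]>.035)&(s['z_map']>0)
for k in ('orange','green','red'):
    m=M[k]&box; 
    if m.sum()>3:
        Q=(P[m]-O)@RH*1000; print(k,m.sum(),np.percentile(Q[:,0],[2,25,50,75,98]).round(1),'z',np.percentile(Q[:,2],[2,50,98]).round(1))
# white/green gap: 
import sys
if len(sys.argv)>1: crop(s,(220,235,320,315),f'pics/{sys.argv[1]}.png',7)
E
python3 w.py; python3 m.py
```

```text
4.225 [ 0.6021 -0.038   0.1923] handle-rel horiz/lat/z mm [np.float64(98.4), np.float64(0.8), np.float64(158.3)] op 0.0003 F [-21.6   5.3  16.7]
ang -101.03
orange 28 [115.2 116.2 117.7 119.  120.5] z [34.4 36.3 38.4]
green 327 [71.8 79.2 86.5 94.3 98.8] z [ 6.6 36.3 41.2]
red 46 [171.2 175.1 178.1 180.7 182.7] z [40.  46.3 62.4]
```

Emit:
servo_tool(
  motion=[
    {"offset": [0, -0.03, 0], "roll": 0, "claw": -1},
    {"offset": [0, 0, 0], "roll": 0, "claw": -1},
    {"offset": [0, 0, 0], "roll": 0, "claw": -1},
    {"offset": [0, 0, 0], "roll": 0, "claw": -1},
  ],
)

```text
clock: 4.78
tool_pos: [0.5779, -0.0323, 0.1916]
orientation: [87.4, 90.0, -13.6]
force: [-0.2, -0.1, 0.0]
opening: 0.0002
```

```bash
python3 w.py; python3 m.py s3
```

```text
4.775 [ 0.5779 -0.0323  0.1916] handle-rel horiz/lat/z mm [np.float64(73.6), np.float64(1.8), np.float64(157.6)] op 0.0002 F [-0.2 -0.1  0. ]
ang -101.01
orange 29 [118.1 119.6 122.  123.  124. ] z [31.3 36.  39.7]
green 338 [71.7 79.1 87.  95.1 99.1] z [ 6.8 36.3 41.1]
red 54 [168.6 172.6 175.8 179.2 182.8] z [38.8 46.6 62.9]
```

View pics/s3.png

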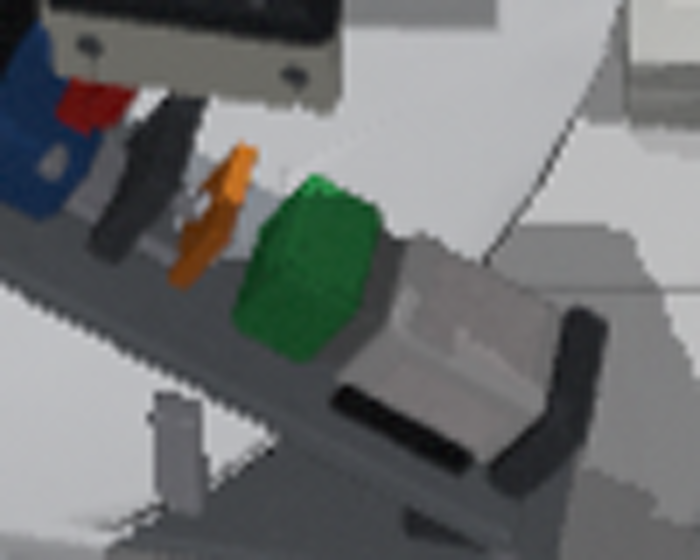

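Emit:
servo_tool(
  motion=[
    {"offset": [0, 0.008, 0], "roll": 0, "claw": -1},
    {"offset": [0, 0.008, 0], "roll": 0, "claw": -1},
    {"offset": [0, 0.008, 0], "roll": 0, "claw": -1},
    {"offset": [0, 0.006, 0], "roll": 0, "claw": -1},
    {"offset": [0, 0, 0], "roll": 0, "claw": -1},
    {"offset": [0, 0, 0], "roll": 0, "claw": -1},
  ],
)

```text
clock: 5.58
tool_pos: [0.6022, -0.0382, 0.1917]
orientation: [-77.0, 89.5, -178.0]
force: [-22.2, 5.6, 16.5]
opening: 0.0005
```

```bash
python3 w.py; python3 m.py s4
```

```text
5.575 [ 0.6022 -0.0382  0.1917] handle-rel horiz/lat/z mm [np.float64(98.5), np.float64(0.6), np.float64(157.6)] op 0.0005 F [-22.2   5.6  16.5]
ang -101.04
orange 17 [106.1 107.8 109.  109.7 110.6] z [33.3 36.2 38.2]
green 306 [71.9 78.5 85.7 93.1 98.3] z [ 6.8 37.2 41.2]
red 46 [171.5 175.  177.9 180.3 183. ] z [39.1 46.9 60.5]
```

Emit:
servo_tool(
  motion=[
    {"offset": [0, -0.03, 0], "roll": 0, "claw": -1},
    {"offset": [0, 0, 0], "roll": 0, "claw": -1},
    {"offset": [0, 0, 0], "roll": 0, "claw": -1},
    {"offset": [0, 0, 0], "roll": 0, "claw": -1},
  ],
)

```text
clock: 6.12
tool_pos: [0.5781, -0.0324, 0.1915]
orientation: [-1.7, 90.0, -102.7]
force: [0.2, 0.8, -0.3]
opening: 0.0007
```

```bash
python3 w.py; python3 m.py s5
```

```text
6.125 [ 0.5781 -0.0324  0.1915] handle-rel horiz/lat/z mm [np.float64(73.7), np.float64(1.8), np.float64(157.4)] op 0.0007 F [ 0.2  0.8 -0.3]
ang -101.02
orange 30 [107.5 109.6 111.2 112.3 113.5] z [32.6 35.8 39. ]
green 327 [71.5 79.3 87.  94.5 99.1] z [ 7.5 36.6 41.1]
red 54 [168.8 172.7 175.7 178.8 183.2] z [39.4 46.8 63.6]
```

View pics/s5.png

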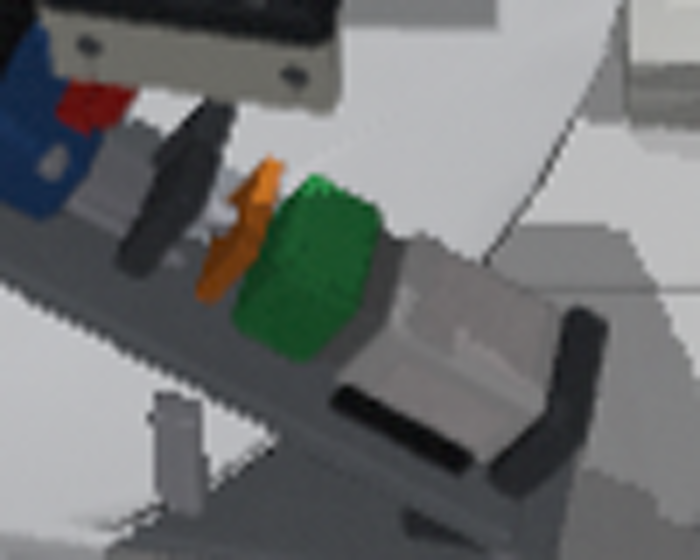

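Emit:
servo_tool(
  motion=[
    {"offset": [0, 0.008, 0], "roll": 0, "claw": -1},
    {"offset": [0, 0.008, 0], "roll": 0, "claw": -1},
    {"offset": [0, 0.008, 0], "roll": 0, "claw": -1},
    {"offset": [0, 0.006, 0], "roll": 0, "claw": -1},
    {"offset": [0, 0, 0], "roll": 0, "claw": -1},
    {"offset": [0, 0, 0], "roll": 0, "claw": -1},
  ],
)

```text
clock: 6.92
tool_pos: [0.602, -0.0383, 0.1916]
orientation: [-76.5, 89.4, -177.6]
force: [-22.8, 5.2, 16.3]
opening: 0.0003
```

```bash
python3 w.py; python3 m.py s6
```

```text
6.925 [ 0.602  -0.0383  0.1916] handle-rel horiz/lat/z mm [np.float64(98.4), np.float64(0.5), np.float64(157.5)] op 0.0003 F [-22.8   5.2  16.3]
ang -101.04
green 295 [65.2 72.  78.9 85.8 91.6] z [ 6.7 37.1 41.2]
red 44 [171.7 175.1 178.  180.7 182.8] z [38.7 45.6 62.9]
```

Emit:
servo_tool(
  motion=[
    {"offset": [0, -0.03, 0], "roll": 0, "claw": -1},
    {"offset": [0, 0, 0], "roll": 0, "claw": -1},
    {"offset": [0, 0, 0], "roll": 0, "claw": -1},
    {"offset": [0, 0, 0], "roll": 0, "claw": -1},
  ],
)

```text
clock: 7.48
tool_pos: [0.5781, -0.0323, 0.1915]
orientation: [13.5, 90.0, -87.5]
force: [0.6, -0.2, -0.1]
opening: 0.0007
```

```bash
python3 w.py; python3 m.py s7
```

```text
7.475 [ 0.5781 -0.0323  0.1915] handle-rel horiz/lat/z mm [np.float64(73.7), np.float64(1.8), np.float64(157.4)] op 0.0007 F [ 0.6 -0.2 -0.1]
ang -101.01
orange 33 [ 98.   99.6 101.  102.  103.8] z [33.4 36.5 38.6]
green 315 [65.3 72.8 79.7 87.2 92.6] z [ 7.1 36.9 41. ]
red 51 [169.  173.1 176.  179.  182.9] z [39.1 48.3 63.4]
```

View pics/s7.png

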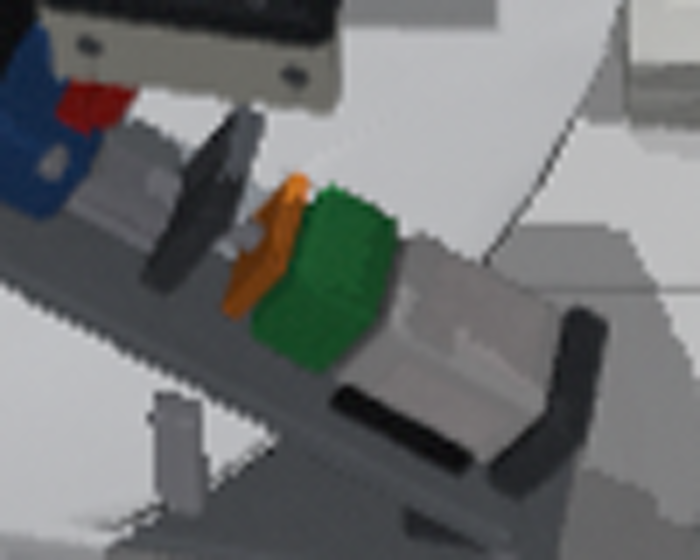

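Emit:
servo_tool(
  motion=[
    {"offset": [0, 0.008, 0], "roll": 0, "claw": -1},
    {"offset": [0, 0.008, 0], "roll": 0, "claw": -1},
    {"offset": [0, 0.008, 0], "roll": 0, "claw": -1},
    {"offset": [0, 0.006, 0], "roll": 0, "claw": -1},
    {"offset": [0, 0, 0], "roll": 0, "claw": -1},
    {"offset": [0, 0, 0], "roll": 0, "claw": -1},
  ],
)

```text
clock: 8.28
tool_pos: [0.6015, -0.0384, 0.1913]
orientation: [-76.2, 89.4, -177.3]
force: [-23.0, 3.9, 14.7]
opening: 0.0007
```

```bash
python3 w.py; python3 m.py s8
```

```text
8.275 [ 0.6015 -0.0384  0.1913] handle-rel horiz/lat/z mm [np.float64(97.9), np.float64(0.3), np.float64(157.2)] op 0.0007 F [-23.    3.9  14.7]
ang -101.05
orange 7 [92.  92.1 93.3 94.2 95. ] z [36.  37.2 38.6]
green 292 [62.9 69.2 75.7 82.9 88.2] z [ 6.4 36.9 41.4]
red 44 [171.6 174.7 177.8 180.5 183. ] z [40.  46.4 62.9]
```

Emit:
servo_tool(
  motion=[
    {"offset": [0, -0.03, 0], "roll": 0, "claw": -1},
    {"offset": [0, 0, 0], "roll": 0, "claw": -1},
    {"offset": [0, 0, 0], "roll": 0, "claw": -1},
    {"offset": [0, 0, 0], "roll": 0, "claw": -1},
  ],
)

```text
clock: 8.82
tool_pos: [0.5781, -0.0324, 0.1915]
orientation: [21.9, 90.0, -79.1]
force: [-1.2, 0.8, -0.1]
opening: 0.0004
```

```bash
python3 w.py; python3 m.py s9
```

```text
8.825 [ 0.5781 -0.0324  0.1915] handle-rel horiz/lat/z mm [np.float64(73.8), np.float64(1.8), np.float64(157.5)] op 0.0004 F [-1.2  0.8 -0.1]
ang -101.02
orange 34 [90.3 92.4 93.9 95.6 96.8] z [33.5 36.7 39.1]
green 293 [62.7 69.2 76.  83.  88.5] z [ 7.  37.1 41.1]
red 53 [168.9 172.9 175.9 179.5 182.7] z [39.5 46.9 63.7]
```

View pics/s9.png

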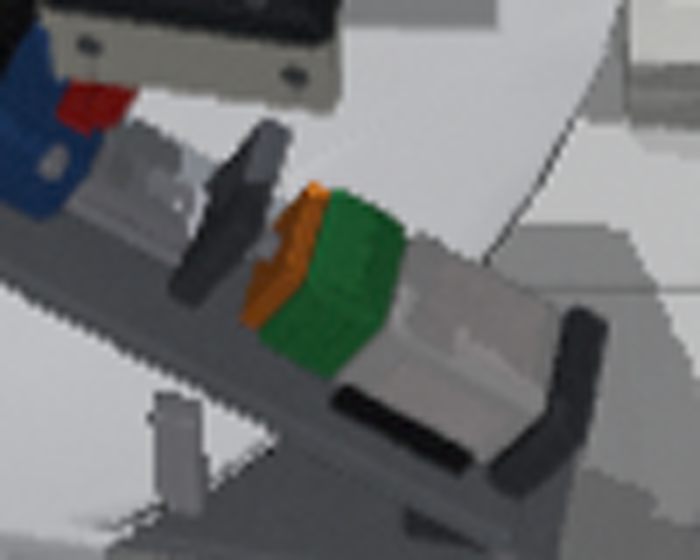

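Emit:
servo_tool(
  motion=[
    {"offset": [-0.05, 0, 0], "roll": 0, "claw": -1},
    {"offset": [-0.06, 0, 0], "roll": 0, "claw": -1},
    {"offset": [-0.03, 0.05, 0.001], "roll": 0, "claw": -1},
    {"offset": [0, 0.055, 0], "roll": 0, "claw": -1},
    {"offset": [0, 0.025, 0], "roll": 0, "claw": -1},
    {"offset": [0, 0, 0], "roll": 0, "claw": -1},
    {"offset": [0, 0, 0], "roll": 0, "claw": -1},
  ],
)

```text
clock: 9.75
tool_pos: [0.7046, -0.0582, 0.3311]
orientation: [-67.6, 89.9, -168.6]
force: [-0.0, 0.5, 1.0]
opening: 0.0004
```

```bash
python3 w.py
python3 - <<'E'
from h import *
from plant import ctrl
import pickle
S={n:ctrl.snapshot(n) for n in ('side','top')}
pickle.dump(S,open('s1.pkl','wb'))
crop(S['side'],(170,195,320,320),'pics/s10.png',5)
crop(S['top'],(180,120,260,260),'pics/t10.png',4)
S0=pickle.load(open('s0.pkl','rb'))
for nm,s in (('before',S0['side']),('now',S['side'])):
    P=(pts(s)-O)@RH*1000; V=s['frame'].max(-1); M=masks(s)
    for k in ('orange','green'):
        m=M[k]&(abs(P[...,1])<35)&(P[...,2]>5)&(P[...,2]<45)&(P[...,0]<200); print(nm,k,m.sum(),np.percentile(P[m][:,0],[3,50,97]).round(1))
    # dark plate: dark points between z 5..60
    m=(V<70)&(abs(P[...,1])<24)&(P[...,2]>28)&(P[...,2]<60)&(P[...,0]>90)&(P[...,0]<165)&~M['orange']&~M['red']
    print(nm,'plate',m.sum(),np.percentile(P[m],[3,25,50,75,97],axis=0).round(1).tolist())
    # row profile along case top: z 34..42, |y|<10
    for x in range(40,110,2):
        m=(abs(P[...,0]-x)<1.5)&(abs(P[...,1])<15)&(P[...,2]>32)&(P[...,2]<43)
        if m.any(): print(x,s['frame'][m].mean(0).astype(int).tolist(),P[m][:,2].mean().round(1),end='; ')
    print()
E
```

```text
9.75 [ 0.7046 -0.0582  0.3311] handle-rel horiz/lat/z mm [np.float64(202.9), np.float64(0.6), np.float64(297.1)] op 0.0004 F [-0.   0.5  1. ]
ang -101.02
before orange 39 [123.2 126.2 129. ]
before green 222 [72.  87.4 99.1]
before plate 143 [[94.1, -19.6, 28.5], [148.9, -6.0, 34.9], [153.1, 7.4, 45.4], [156.5, 20.7, 48.3], [157.3, 23.8, 50.6]]
40 [168, 167, 172] 40.0; 42 [168, 167, 172] 39.4; 44 [167, 166, 170] 39.4; 46 [166, 165, 170] 39.0; 48 [158, 157, 160] 39.4; 50 [164, 163, 164] 38.7; 52 [164, 164, 165] 38.8; 54 [165, 164, 165] 38.5; 56 [163, 162, 163] 38.6; 58 [141, 140, 141] 36.5; 60 [104, 103, 102] 34.8; 62 [98, 97, 95] 35.0; 64 [97, 96, 94] 34.4; 66 [97, 96, 94] 34.9; 68 [84, 89, 80] 35.0; 70 [63, 91, 51] 36.6; 72 [57, 102, 38] 38.1; 74 [57, 111, 34] 38.6; 76 [57, 112, 33] 39.0; 78 [57, 112, 34] 38.9; 80 [57, 112, 35] 39.3; 82 [58, 113, 35] 38.6; 84 [57, 113, 35] 38.6; 86 [58, 113, 35] 39.2; 88 [58, 113, 35] 38.6; 90 [58, 113, 35] 38.7; 92 [58, 113, 34] 38.7; 94 [58, 113, 34] 38.4; 96 [57, 112, 34] 38.0; 98 [44, 90, 26] 36.8; 100 [39, 81, 22] 37.1; 
now orange 6 [94.7 95.8 96.8]
now green 272 [63.  75.4 88.2]
now plate 126 [[111.6, -19.8, 29.5], [115.5, -7.5, 38.6], [119.4, 5.5, 46.6], [121.7, 18.3, 48.5], [122.8, 23.4, 50.8]]
40 [112, 111, 115] 39.4; 42 [112, 111, 115] 39.2; 44 [112, 111, 115] 39.1; 46 [111, 110, 114] 39.2; 48 [110, 109, 112] 39.1; 50 [110, 109, 110] 39.1; 52 [109, 109, 109] 39.1; 54 [110, 109, 110] 39.1; 56 [113, 112, 113] 38.2; 58 [107, 107, 107] 36.8; 60 [71, 80, 67] 37.4; 62 [43, 69, 33] 38.3; 64 [36, 70, 22] 38.7; 66 [35, 71, 20] 38.8; 68 [35, 71, 20] 39.1; 70 [35, 71, 20] 38.7; 72 [35, 71, 21] 39.7; 74 [35, 71, 20] 39.2; 76 [34, 70, 20] 39.1; 78 [34, 69, 20] 38.9; 80 [36, 71, 21] 39.1; 82 [35, 71, 21] 38.4; 84 [35, 70, 20] 38.4; 86 [35, 70, 20] 38.0; 88 [32, 66, 27] 37.3; 90 [24, 57, 56] 36.5; 92 [15, 51, 96] 36.7; 94 [15, 53, 104] 36.8; 96 [13, 49, 97] 35.4; 98 [11, 41, 82] 34.1;
```

View pics/s10.png

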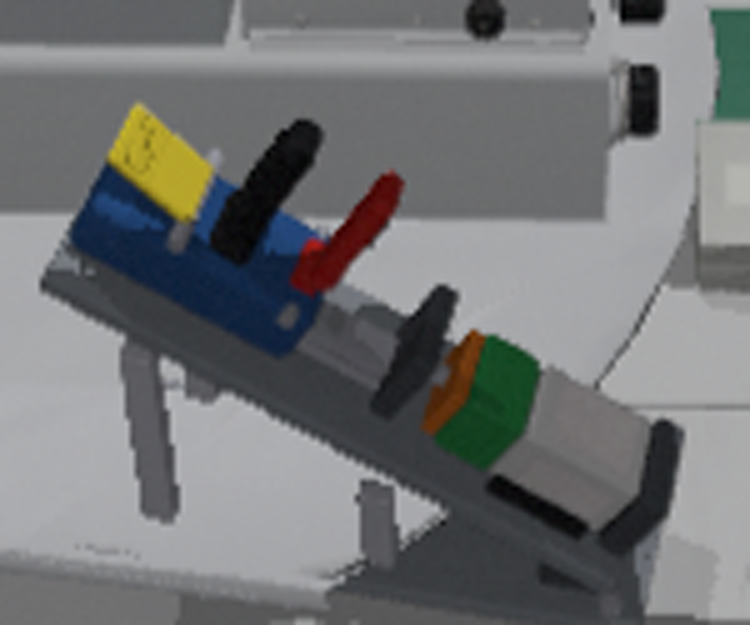

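View pics/t10.png

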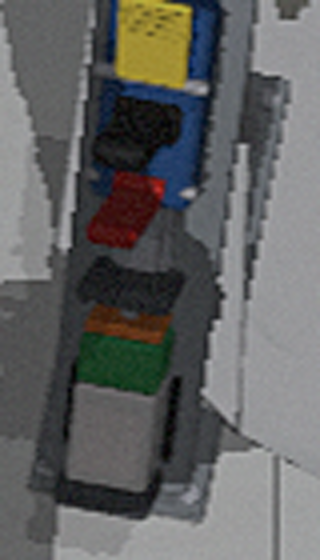

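Emit:
servo_tool(
  motion=[
    {"offset": [0.04, 0.002, 0], "roll": 0, "claw": -1},
    {"offset": [0.04, 0, 0], "roll": 0, "claw": -1},
    {"offset": [0.015, 0, 0], "roll": 0, "claw": -1},
    {"offset": [0.004, 0, 0], "roll": 0, "claw": -1},
    {"offset": [0, 0, 0], "roll": 0, "claw": -1},
  ],
)

```text
clock: 10.48
tool_pos: [0.7074, -0.0584, 0.2343]
orientation: [98.7, 89.9, -2.3]
force: [0.5, -0.1, 0.8]
opening: 0.0003
```

```bash
python3 w.py
```

```text
10.475 [ 0.7074 -0.0584  0.2343] handle-rel horiz/lat/z mm [np.float64(205.6), np.float64(0.9), np.float64(200.3)] op 0.0003 F [ 0.5 -0.1  0.8]
ang -100.99
```

Emit:
servo_tool(
  motion=[
    {"offset": [0.005, 0, 0], "roll": 0, "claw": -1},
    {"offset": [0, 0, 0], "roll": 0, "claw": -1},
  ],
)

```text
clock: 10.72
tool_pos: [0.7068, -0.0584, 0.2279]
orientation: [124.7, 90.0, 23.7]
force: [-0.2, 0.2, 0.2]
opening: 0.0004
```

Emit:
servo_tool(
  motion=[
    {"offset": [0.005, 0, 0], "roll": 0, "claw": -1},
    {"offset": [0, 0, 0], "roll": 0, "claw": -1},
  ],
)

```text
clock: 10.98
tool_pos: [0.7079, -0.0586, 0.2238]
orientation: [92.7, 89.8, -8.3]
force: [1.9, -0.0, 5.6]
opening: 0.0005
```

```bash
python3 w.py
```

```text
10.975 [ 0.7079 -0.0586  0.2238] handle-rel horiz/lat/z mm [np.float64(206.2), np.float64(0.7), np.float64(189.7)] op 0.0005 F [ 1.9 -0.   5.6]
ang -100.99
```

Contact at about z 0.226. Pressing on.

Emit:
servo_tool(
  motion=[
    {"offset": [0.005, 0, 0], "roll": 0, "claw": -1},
    {"offset": [0, 0, 0], "roll": 0, "claw": -1},
  ],
)

```text
clock: 11.22
tool_pos: [0.7103, -0.059, 0.2211]
orientation: [93.8, 89.5, -7.2]
force: [5.5, -1.7, 10.7]
opening: 0.0002
```

Emit:
servo_tool(
  motion=[
    {"offset": [0.004, 0, 0], "roll": 0, "claw": -1},
    {"offset": [0, 0, 0], "roll": 0, "claw": -1},
  ],
)

```text
clock: 11.48
tool_pos: [0.7112, -0.0591, 0.2179]
orientation: [95.2, 89.3, -5.8]
force: [8.0, -2.3, 9.8]
opening: 0.0005
```

Emit:
servo_tool(
  motion=[
    {"offset": [0.003, 0, 0], "roll": 0, "claw": -1},
    {"offset": [0, 0, 0], "roll": 0, "claw": -1},
  ],
)

```text
clock: 11.72
tool_pos: [0.7079, -0.0586, 0.2124]
orientation: [99.0, 89.8, -2.0]
force: [0.2, 0.1, 6.2]
opening: 0.0005
```

```bash
python3 w.py; python3 m.py s11
```

```text
11.725 [ 0.7079 -0.0586  0.2124] handle-rel horiz/lat/z mm [np.float64(206.2), np.float64(0.8), np.float64(178.3)] op 0.0005 F [0.2 0.1 6.2]
ang -101.0
orange 20 [119.5 121.6 122.6 124.2 125. ] z [35.2 37.  39.1]
green 336 [63.1 70.5 78.1 86.  89.4] z [ 6.  36.  40.9]
red 184 [168.3 172.  175.2 177.  182.6] z [ 40.6  76.7 107.6]
```

Emit:
servo_tool(
  motion=[
    {"offset": [0.003, 0, 0], "roll": 0, "claw": -1},
    {"offset": [0, 0, 0], "roll": 0, "claw": -1},
    {"offset": [0, 0, 0], "roll": 0, "claw": -1},
    {"offset": [0, 0, 0], "roll": 0, "claw": -1},
  ],
)

```text
clock: 12.28
tool_pos: [0.7081, -0.0586, 0.2095]
orientation: [96.0, 89.8, -5.0]
force: [1.6, -0.6, 7.3]
opening: 0.0003
```

```bash
python3 w.py; python3 m.py s12
```

```text
12.275 [ 0.7081 -0.0586  0.2095] handle-rel horiz/lat/z mm [np.float64(206.4), np.float64(0.8), np.float64(175.4)] op 0.0003 F [ 1.6 -0.6  7.3]
ang -100.99
orange 20 [124.4 124.9 126.9 127.6 128.8] z [34.5 36.9 40.3]
green 344 [62.9 70.6 78.6 86.6 89.6] z [ 6.3 35.8 41. ]
red 191 [167.7 171.7 174.9 176.9 182.3] z [ 40.3  74.8 107.4]
```

View pics/s12.png

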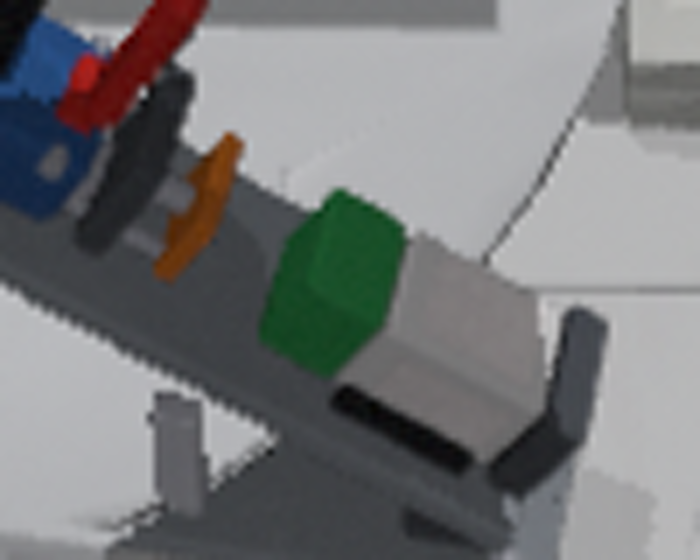

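Emit:
servo_tool(
  motion=[
    {"offset": [0, 0, 0], "roll": 0, "claw": -1},
    {"offset": [0, 0, 0], "roll": 0, "claw": -1},
    {"offset": [0, 0, 0], "roll": 0, "claw": -1},
  ],
)

```text
clock: 12.7
tool_pos: [0.7081, -0.0586, 0.2095]
orientation: [95.7, 89.8, -5.3]
force: [2.3, -0.4, 6.7]
opening: 0.0005
```

```bash
python3 m.py
```

```text
orange 20 [123.9 125.3 126.7 127.6 128.2] z [33.8 36.9 38.7]
green 343 [62.7 70.4 78.6 86.6 89.3] z [ 6.5 35.4 40.7]
red 194 [167.2 171.6 174.8 176.9 182.5] z [ 40.5  74.1 106.9]
```

Emit:
servo_tool(
  motion=[
    {"offset": [0.003, 0, 0], "roll": 0, "claw": -1},
    {"offset": [0, 0, 0], "roll": 0, "claw": -1},
    {"offset": [0, 0, 0], "roll": 0, "claw": -1},
    {"offset": [0, 0, 0], "roll": 0, "claw": -1},
  ],
)

```text
clock: 13.25
tool_pos: [0.7086, -0.0587, 0.2088]
orientation: [94.2, 89.6, -6.8]
force: [-2.0, 0.5, 16.6]
opening: 0.0003
```

```bash
python3 w.py; python3 m.py s13;python3 - <<'E'
from h import *
from plant import ctrl
s=ctrl.snapshot('side'); crop(s,(150,150,320,300),'pics/s14.png',4.5)
E
```

```text
13.25 [ 0.7086 -0.0587  0.2088] handle-rel horiz/lat/z mm [np.float64(206.9), np.float64(0.8), np.float64(174.7)] op 0.0003 F [-2.   0.5 16.6]
ang -100.95
orange 20 [124.3 125.1 126.4 127.9 128.7] z [34.4 36.2 39.8]
green 345 [63.1 70.4 78.7 86.2 89.4] z [ 6.3 35.8 40.7]
red 190 [167.6 171.5 175.  176.9 182. ] z [ 40.8  74.4 107.4]
```

View pics/s14.png

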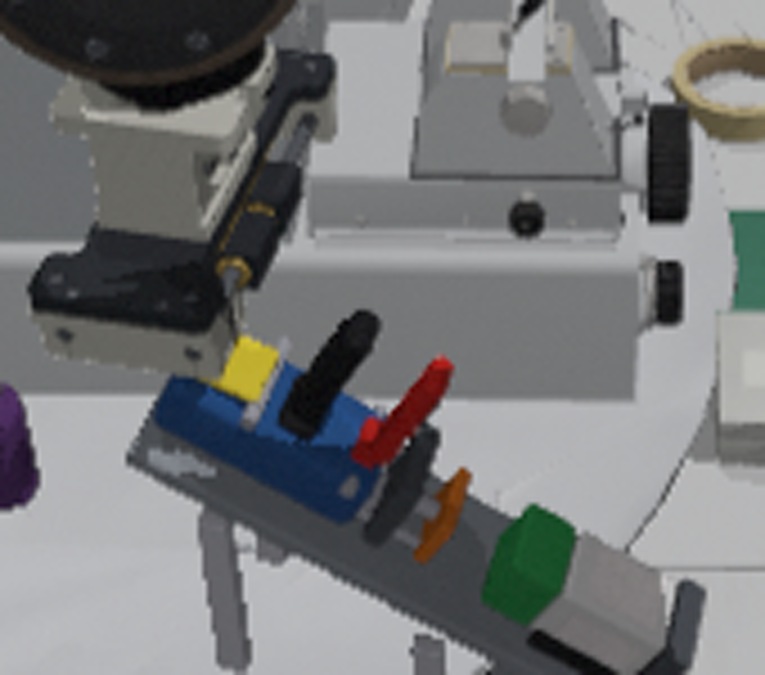

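Run:
```python
from h import *
from plant import ctrl
import pickle
for nm,s in (('before',pickle.load(open('s0.pkl','rb'))['side']),('now',ctrl.snapshot('side')),('b top',pickle.load(open('s0.pkl','rb'))['top']),('now top',ctrl.snapshot('top'))):
    P=(pts(s)-O)@RH*1000; V=s['frame'].max(-1); M=masks(s)
    m=(V<70)&(abs(P[...,1])<24)&(P[...,2]>40)&(P[...,2]<52)&(P[...,0]>120)&(P[...,0]<165)&~M['orange']&~M['red']
    print(nm,m.sum(),np.percentile(P[m][:,0],[3,25,50,75,97]).round(1))
    m=M['orange']&(abs(P[...,1])<25)&(P[...,2]>25)&(P[...,2]<45); print(m.sum(),np.percentile(P[m][:,0],[3,25,50,75,97]).round(1), np.argwhere(m).mean(0).round(1))
```

```text
before 90 [147.2 150.2 153.2 155.9 157.3]
39 [123.2 124.6 126.2 127.8 129. ] [261.  250.6]
now 87 [146.8 150.3 152.9 155.7 157.4]
21 [124.  125.3 127.  127.6 128.8] [258.5 251.2]
b top 52 [147.5 151.2 154.4 157.3 158.9]
54 [123.7 125.6 126.6 128.6 130.2] [188.6 212.2]
now top 58 [147.3 151.6 155.1 157.6 159.4]
1 [129.4 129.4 129.4 129.4 129.4] [189. 220.]
```

Emit:
servo_tool(
  motion=[
    {"offset": [-0.02, 0, 0], "roll": 0, "claw": -1},
    {"offset": [-0.05, 0, 0], "roll": 0, "claw": -1},
    {"offset": [-0.05, -0.03, 0], "roll": 0, "claw": 0},
    {"offset": [0, -0.06, 0], "roll": 0, "claw": 1},
    {"offset": [0, -0.06, 0], "roll": 0, "claw": 1},
    {"offset": [0, -0.034, 0], "roll": 0, "claw": 1},
    {"offset": [0.04, 0, 0], "roll": 0, "claw": 1},
    {"offset": [0.05, 0, 0], "roll": 0, "claw": 1},
    {"offset": [0.05, 0, 0], "roll": 0, "claw": 1},
    {"offset": [0, 0, 0], "roll": 0, "claw": 1},
    {"offset": [0, 0, 0], "roll": 0, "claw": 1},
  ],
)

```text
clock: 14.82
tool_pos: [0.5271, -0.0233, 0.1864]
orientation: [88.4, 89.9, -12.6]
force: [0.1, 0.2, 0.5]
opening: 0.0843
```

```bash
python3 w.py
python3 - <<'E'
from h import *
from plant import ctrl
s=ctrl.snapshot('side'); crop(s,(150,150,320,320),'pics/s15.png',4)
s=ctrl.snapshot('top'); crop(s,(180,90,280,260),'pics/t15.png',3.5)
s=ctrl.snapshot('wrist'); cv2.imwrite('pics/w15.png',s['frame'])
E
python3 m.py
```

```text
14.825 [ 0.5271 -0.0233  0.1864] handle-rel horiz/lat/z mm [np.float64(22.0), np.float64(0.9), np.float64(152.4)] op 0.0843 F [0.1 0.2 0.5]
ang -100.98
orange 25 [123.2 125.2 126.4 127.4 128.8] z [22.2 36.  39.7]
green 339 [62.8 70.3 79.2 86.6 89.4] z [ 7.1 35.7 41.1]
red 190 [167.9 171.6 174.9 176.9 182.3] z [ 40.2  73.5 107.1]
```

View pics/s15.png

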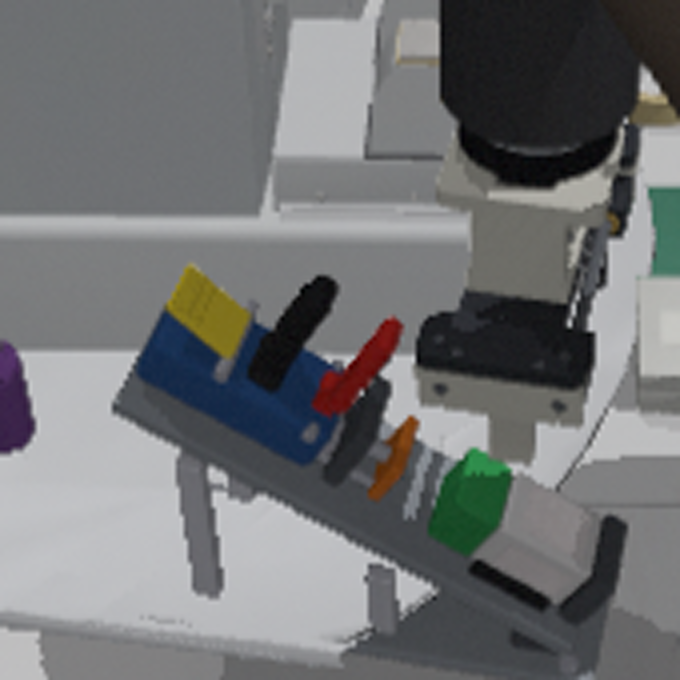

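View pics/w15.png

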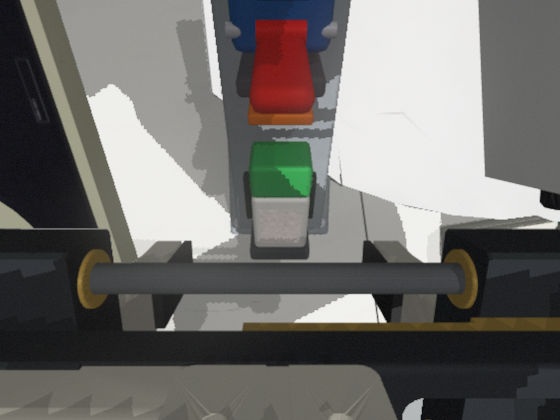

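Emit:
servo_tool(
  motion=[
    {"offset": [0.04, 0, 0], "roll": 0, "claw": 1},
    {"offset": [0.04, 0, 0], "roll": 0, "claw": 1},
    {"offset": [0.02, 0, 0], "roll": 0, "claw": 1},
    {"offset": [0.01, 0, 0], "roll": 0, "claw": 1},
    {"offset": [0, 0, 0], "roll": 0, "claw": 1},
    {"offset": [0, 0, 0], "roll": 0, "claw": 1},
  ],
)

```text
clock: 15.78
tool_pos: [0.527, -0.0231, 0.0758]
orientation: [113.9, 89.9, 12.9]
force: [0.3, 0.5, 0.9]
opening: 0.0878
```

```bash
python3 w.py
```

```text
15.775 [ 0.527  -0.0231  0.0758] handle-rel horiz/lat/z mm [np.float64(21.8), np.float64(1.1), np.float64(41.8)] op 0.0878 F [0.3 0.5 0.9]
ang -100.99
```

Lower another 6 mm and close.

Emit:
servo_tool(
  motion=[
    {"offset": [0.006, 0.001, 0], "roll": 0, "claw": 1},
    {"offset": [0, 0, 0], "roll": 0, "claw": 0.3},
    {"offset": [0, 0, 0], "roll": 0, "claw": 0},
    {"offset": [0, 0, 0], "roll": 0, "claw": -0.3},
    {"offset": [0, 0, 0], "roll": 0, "claw": -1},
    {"offset": [0, 0, 0], "roll": 0, "claw": -1},
  ],
)

```text
clock: 16.52
tool_pos: [0.5271, -0.0237, 0.0687]
orientation: [-10.6, 90.0, -111.6]
force: [0.6, -2.1, 0.6]
opening: 0.0458
```

```bash
python3 w.py;python3 - <<'E'
from h import *
from plant import ctrl
s=ctrl.snapshot('side'); crop(s,(200,200,320,320),'pics/s16.png',5)
E
```

```text
16.525 [ 0.5271 -0.0237  0.0687] handle-rel horiz/lat/z mm [np.float64(21.9), np.float64(0.5), np.float64(34.7)] op 0.0458 F [ 0.6 -2.1  0.6]
ang -101.0
```

View pics/s16.png

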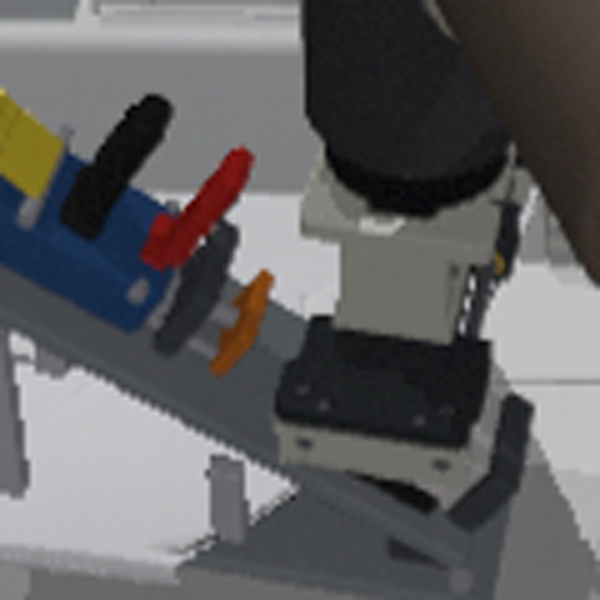

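Emit:
servo_tool(
  motion=[
    {"offset": [-0.01, 0, 0], "roll": 0, "claw": -1},
    {"offset": [-0.02, 0, 0], "roll": 0, "claw": -1},
    {"offset": [-0.035, 0, 0], "roll": 0, "claw": -1},
    {"offset": [-0.045, 0, 0], "roll": 0, "claw": -1},
    {"offset": [-0.04, 0, 0], "roll": 0, "claw": -1},
    {"offset": [0, 0, 0], "roll": 0, "claw": -1},
  ],
)

```text
clock: 17.32
tool_pos: [0.5288, -0.0231, 0.2226]
orientation: [115.2, 89.6, 14.2]
force: [0.7, 0.4, -2.9]
opening: 0.0458
```

```bash
python3 w.py;python3 - <<'E'
from h import *
from plant import ctrl
s=ctrl.snapshot('side'); crop(s,(200,150,340,320),'pics/s17.png',4)
s=ctrl.snapshot('wrist'); cv2.imwrite('pics/w17.png',s['frame'])
E
```

```text
17.325 [ 0.5288 -0.0231  0.2226] handle-rel horiz/lat/z mm [np.float64(23.5), np.float64(1.5), np.float64(188.5)] op 0.0458 F [ 0.7  0.4 -2.9]
ang -100.98
```

View pics/s17.png

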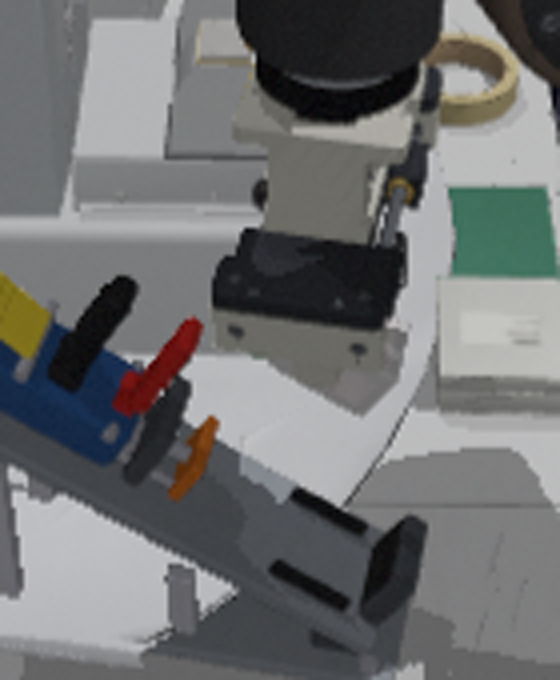

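View pics/w17.png

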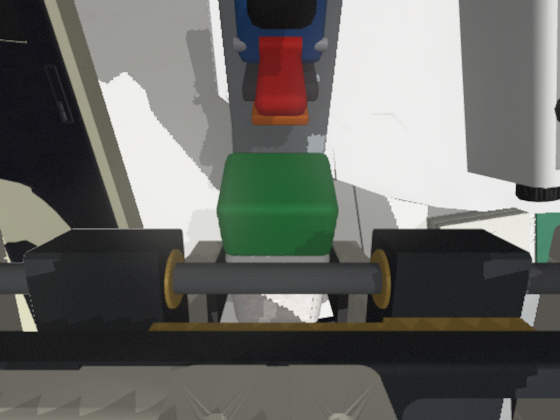

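Run:
```python
from h import *
from plant import ctrl
for n in ('side','top'):
    s=ctrl.snapshot(n); hsv=cv2.cvtColor(s['frame'],cv2.COLOR_BGR2HSV)
    m=((hsv[...,0]>60)&(hsv[...,0]<95)&(hsv[...,1]>90)).astype(np.uint8)
    nl,l,st,c=cv2.connectedComponentsWithStats(m); P=pts(s)
    for i in range(1,nl):
        if st[i,4]>150:
            Q=P[(l==i)&(s['z_map']>0)]; Q=Q[Q[:,2]<.03]
            if len(Q)<100: continue
            r=cv2.minAreaRect(Q[:,:2].astype(np.float32)); print(n,st[i],c[i].round(1),np.median(Q,0).round(4),r)
```

```text
side [312 197  27  22 528] [325.1 207.5] [ 0.3962 -0.3715  0.0031] ((0.39676520228385925, -0.3728557527065277), (0.10299114882946014, 0.07240089029073715), 88.87863159179688)
top [ 337  264   47   34 1390] [359.9 281.3] [ 0.3981 -0.3698  0.0037] ((0.3994795083999634, -0.37040260434150696), (0.10786063224077225, 0.07633089274168015), 89.80350494384766)
```

Run:
```python
from h import *
from plant import ctrl
s=ctrl.snapshot('top'); crop(s,(260,230,420,320),'pics/t18.png',5)
P=pts(s)
for v in range(246,306,3): print(v,P[v,360].round(4),s['frame'][v,360])
```

```text
246 [ 0.4727 -0.3463  0.1448] [30 25 27]
249 [ 0.4725 -0.3713  0.0077] [178 176 176]
252 [ 0.4657 -0.372   0.0031] [159 156 156]
255 [ 0.4584 -0.3703  0.0109] [158 156 156]
258 [ 0.4515 -0.3706  0.0086] [156 152 151]
261 [ 0.4444 -0.3693  0.0147] [156 155 151]
264 [ 0.4375 -0.3693  0.0139] [158 155 153]
267 [ 0.4307 -0.3704  0.0065] [80 94 62]
270 [ 0.4237 -0.3715  0.    ] [76 90 53]
273 [ 0.4168 -0.3706  0.0036] [74 90 52]
276 [ 0.4099 -0.3696  0.0084] [71 84 52]
279 [ 0.4029 -0.3703  0.0035] [76 91 55]
282 [ 0.396  -0.3702  0.0033] [72 86 54]
285 [ 0.389  -0.3701  0.0027] [78 91 56]
288 [ 0.3821 -0.3702  0.001 ] [78 93 57]
291 [ 0.3753 -0.3696  0.0034] [76 91 54]
294 [ 0.3684 -0.3695  0.0032] [74 90 56]
297 [ 0.3614 -0.3696  0.0013] [70 85 49]
300 [ 0.3545 -0.3695  0.0009] [159 157 158]
303 [ 0.3478 -0.369   0.0028] [175 175 176]
```

View pics/t18.png

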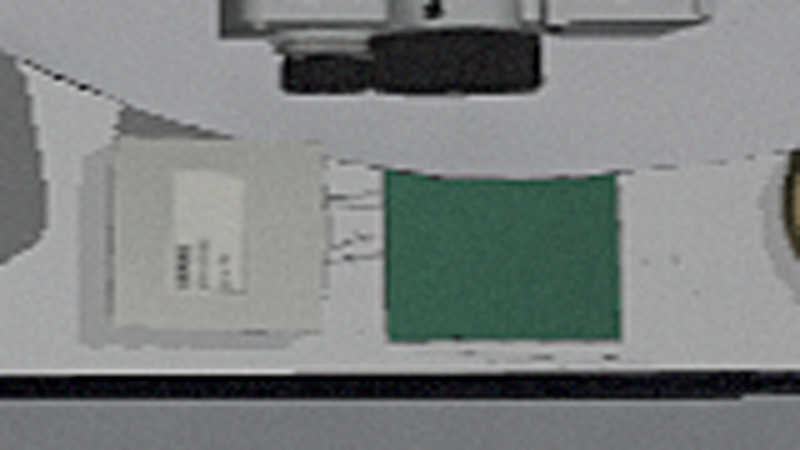

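Run:
```python
from h import *
from plant import ctrl
import pickle
o=ctrl.get_obs(); print(o['joint_pos'])
s=ctrl.snapshot('wrist'); T=s['extrinsics']; print('cam rel tool',toolR(o).T@(T[:3,3]-o['tool_pos']))
S=pickle.load(open('s0.pkl','rb'))
for n in S:
    P=pts(S[n]); z=S[n]['z_map']>0
    for x in np.arange(.43,.54,.01):
        m=z&(P[...,0]>x)&(P[...,0]<x+.01)&(P[...,1]<-.26)&(P[...,1]>-.48)
        Q=P[m]; i=Q[:,2].argmax(); print(n,round(x,2),Q[i].round(3),np.percentile(Q[:,2],99).round(3))
```

```text
[ 1.87655532e+01  7.02199269e+00 -1.85871755e+01 -2.82691450e-02
 -6.45298832e+01  6.02287646e+01]
cam rel tool [-1.56328208e-01  6.72954697e-02  1.16515870e-04]
side 0.43 [ 0.431 -0.275  0.039] 0.038
side 0.44 [ 0.447 -0.271  0.039] 0.038
side 0.45 [ 0.45  -0.268  0.038] 0.023
side 0.46 [ 0.469 -0.322  0.143] 0.142
side 0.47 [ 0.475 -0.323  0.148] 0.147
side 0.48 [ 0.485 -0.331  0.149] 0.148
side 0.49 [ 0.499 -0.318  0.155] 0.15
side 0.5 [ 0.502 -0.311  0.16 ] 0.153
side 0.51 [ 0.517 -0.388  0.178] 0.176
side 0.52 [ 0.528 -0.278  0.196] 0.196
side 0.53 [ 0.539 -0.38   0.226] 0.226
side 0.54 [ 0.545 -0.377  0.27 ] 0.269
top 0.43 [ 0.431 -0.276  0.04 ] 0.039
top 0.44 [ 0.442 -0.269  0.042] 0.039
top 0.45 [ 0.451 -0.283  0.04 ] 0.037
top 0.46 [ 0.461 -0.274  0.015] 0.013
top 0.47 [ 0.473 -0.319  0.15 ] 0.148
top 0.48 [ 0.487 -0.333  0.152] 0.149
top 0.49 [ 0.498 -0.32   0.16 ] 0.15
top 0.5 [ 0.502 -0.32   0.16 ] 0.157
top 0.51 [ 0.519 -0.392  0.177] 0.173
top 0.52 [ 0.529 -0.385  0.199] 0.197
top 0.53 [ 0.539 -0.282  0.225] 0.224
top 0.54 [ 0.544 -0.379  0.273] 0.27
```

Emit:
servo_tool(
  motion=[
    {"offset": [-0.04, 0, 0], "roll": 0, "claw": -1},
    {"offset": [-0.04, 0, 0], "roll": 0, "claw": -1},
    {"offset": [0, 0, 0], "roll": 10.5, "claw": -1},
    {"offset": [0, 0, 0], "roll": 10.5, "claw": -1},
    {"offset": [0, 0, 0], "roll": 10.5, "claw": -1},
    {"offset": [0, 0, 0], "roll": 10.5, "claw": -1},
    {"offset": [0, 0, 0], "roll": 10.5, "claw": -1},
    {"offset": [0, 0, 0], "roll": 10.5, "claw": -1},
    {"offset": [0, 0, 0], "roll": 10.5, "claw": -1},
    {"offset": [0, 0, 0], "roll": 10.5, "claw": -1},
  ],
)

```text
clock: 18.88
tool_pos: [0.5268, -0.0235, 0.2976]
orientation: [19.0, 89.9, -166.3]
force: [-0.2, -0.5, -2.4]
opening: 0.0456
```

Emit:
servo_tool(
  motion=[
    {"offset": [0, 0, 0], "roll": 10.5, "claw": -1},
    {"offset": [0, 0, 0], "roll": 10.5, "claw": -1},
    {"offset": [0, 0, 0], "roll": 10.5, "claw": -1},
    {"offset": [0, 0, 0], "roll": 10.5, "claw": -1},
    {"offset": [0, 0, 0], "roll": 10.5, "claw": -1},
    {"offset": [0, 0, 0], "roll": 10.5, "claw": -1},
    {"offset": [0, 0, 0], "roll": 10.5, "claw": -1},
    {"offset": [0, 0, 0], "roll": 10.5, "claw": -1},
    {"offset": [0, 0, 0], "roll": 1, "claw": -1},
    {"offset": [0, 0, 0], "roll": 0, "claw": -1},
  ],
)

```text
clock: 20.12
tool_pos: [0.527, -0.0235, 0.2982]
orientation: [104.4, 89.9, -165.4]
force: [-0.5, 0.4, -2.5]
opening: 0.046
```

```bash
python3 w.py; python3 -c "
from plant import ctrl
from h import *
print(toolR(ctrl.get_obs()).round(3))"
```

```text
20.125 [ 0.527  -0.0235  0.2982] handle-rel horiz/lat/z mm [np.float64(21.8), np.float64(0.7), np.float64(264.1)] op 0.046 F [-0.5  0.4 -2.5]
ang 90.19
[[-0.001 -1.    -0.003]
 [-0.    -0.003  1.   ]
 [-1.     0.001 -0.   ]]
```

Emit:
servo_tool(
  motion=[
    {"offset": [0, 0.02, -0.04], "roll": 0, "claw": -1},
    {"offset": [0, 0.02, -0.05], "roll": 0, "claw": -1},
    {"offset": [0, 0.02, -0.05], "roll": 0, "claw": -1},
    {"offset": [0, 0.02, -0.05], "roll": 0, "claw": -1},
    {"offset": [0, 0.02, -0.05], "roll": 0, "claw": -1},
    {"offset": [0, 0.016, -0.05], "roll": 0, "claw": -1},
    {"offset": [0, 0, -0.04], "roll": 0, "claw": -1},
    {"offset": [0, 0, -0.0165], "roll": 0, "claw": -1},
    {"offset": [0.05, 0, 0], "roll": 0, "claw": -1},
    {"offset": [0.05, 0, 0], "roll": 0, "claw": -1},
    {"offset": [0.05, 0, 0], "roll": 0, "claw": -1},
    {"offset": [0, 0, 0], "roll": 0, "claw": -1},
  ],
)

```text
clock: 21.62
tool_pos: [0.4087, -0.3683, 0.1453]
orientation: [62.6, 89.5, 152.7]
force: [-0.3, -0.9, -1.0]
opening: 0.0455
```

```bash
python3 w.py
python3 - <<'E'
from h import *
from plant import ctrl
s=ctrl.snapshot('side'); crop(s,(220,120,380,270),'pics/s20.png',4)
s=ctrl.snapshot('top'); crop(s,(250,190,430,320),'pics/t20.png',4)
s=ctrl.snapshot('wrist'); cv2.imwrite('pics/w20.png',s['frame'])
E
```

```text
21.625 [ 0.4087 -0.3683  0.1453] handle-rel horiz/lat/z mm [np.float64(-28.4), np.float64(-360.5), np.float64(111.3)] op 0.0455 F [-0.3 -0.9 -1. ]
ang 90.08
```

View pics/s20.png

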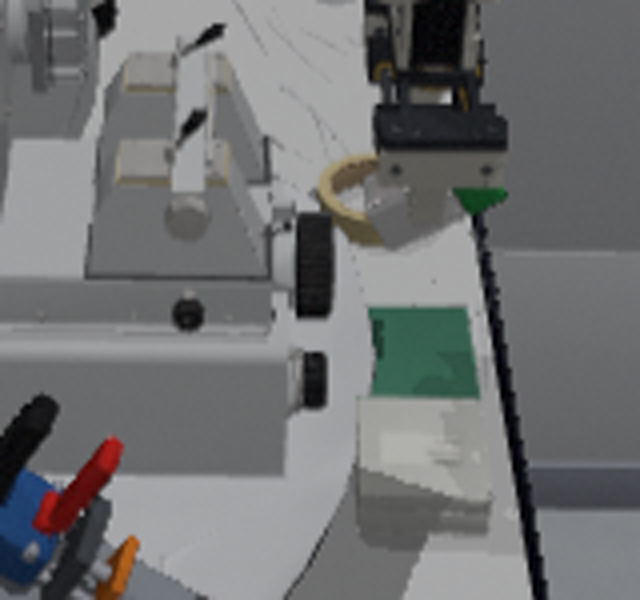

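View pics/w20.png

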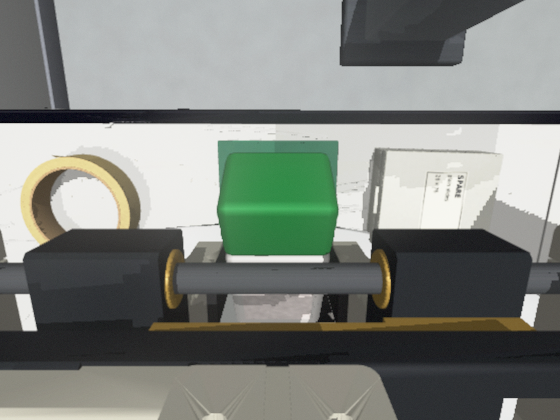

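Emit:
servo_tool(
  motion=[
    {"offset": [0.04, 0, 0], "roll": 0, "claw": -1},
    {"offset": [0.03, 0, 0], "roll": 0, "claw": -1},
    {"offset": [0.018, 0, 0], "roll": 0, "claw": -1},
    {"offset": [0.008, 0, 0], "roll": 0, "claw": -1},
    {"offset": [0, 0, 0], "roll": 0, "claw": -1},
    {"offset": [0, 0, 0], "roll": 0, "claw": -1},
  ],
)

```text
clock: 22.52
tool_pos: [0.412, -0.3704, 0.0541]
orientation: [-117.7, 89.9, -27.7]
force: [-0.0, 0.9, -3.1]
opening: 0.0462
```

Emit:
servo_tool(
  motion=[
    {"offset": [0.003, 0, 0], "roll": 0, "claw": -1},
    {"offset": [0, 0, 0], "roll": 0, "claw": -1},
  ],
)

```text
clock: 22.78
tool_pos: [0.4111, -0.37, 0.0498]
orientation: [-108.3, 90.0, -18.3]
force: [0.5, 0.1, -4.2]
opening: 0.0455
```

Emit:
servo_tool(
  motion=[
    {"offset": [0.003, 0, 0], "roll": 0, "claw": -1},
    {"offset": [0, 0, 0], "roll": 0, "claw": -1},
  ],
)

```text
clock: 23.02
tool_pos: [0.4109, -0.3699, 0.0464]
orientation: [62.6, 90.0, 152.6]
force: [-1.0, 0.7, -2.8]
opening: 0.0457
```

Emit:
servo_tool(
  motion=[
    {"offset": [0.003, 0, 0], "roll": 0, "claw": -1},
    {"offset": [0, 0, 0], "roll": 0, "claw": -1},
  ],
)

```text
clock: 23.28
tool_pos: [0.4109, -0.3699, 0.0434]
orientation: [64.9, 90.0, 154.8]
force: [-0.2, 0.5, -2.2]
opening: 0.0458
```

Emit:
servo_tool(
  motion=[
    {"offset": [0.003, 0, 0], "roll": 0, "claw": -1},
    {"offset": [0, 0, 0], "roll": 0, "claw": -1},
  ],
)

```text
clock: 23.52
tool_pos: [0.4109, -0.3699, 0.0404]
orientation: [63.0, 90.0, 153.0]
force: [-0.2, -0.4, -2.8]
opening: 0.0455
```

Emit:
servo_tool(
  motion=[
    {"offset": [0.003, 0, 0], "roll": 0, "claw": -1},
    {"offset": [0, 0, 0], "roll": 0, "claw": -1},
  ],
)

```text
clock: 23.78
tool_pos: [0.4112, -0.3701, 0.0377]
orientation: [-133.6, 90.0, -43.6]
force: [1.4, -0.3, -1.2]
opening: 0.0459
```

Emit:
servo_tool(
  motion=[
    {"offset": [0.002, 0.001, 0], "roll": 0, "claw": -1},
    {"offset": [0, 0, 0], "roll": 0, "claw": -1},
  ],
)

```text
clock: 24.02
tool_pos: [0.4108, -0.3702, 0.037]
orientation: [-118.9, 89.9, -28.9]
force: [-1.8, 4.4, 10.5]
opening: 0.0456
```

Emit:
servo_tool(
  motion=[
    {"offset": [0.002, 0.0035, 0], "roll": 0, "claw": -1},
    {"offset": [0, 0, 0], "roll": 0, "claw": -1},
  ],
)

```text
clock: 24.28
tool_pos: [0.4078, -0.3703, 0.0352]
orientation: [-114.7, 89.8, -24.6]
force: [-1.0, 2.7, 10.1]
opening: 0.0459
```

Emit:
servo_tool(
  motion=[
    {"offset": [0.0025, 0.0035, 0], "roll": 0, "claw": -1},
    {"offset": [0, 0, 0], "roll": 0, "claw": -1},
  ],
)

```text
clock: 24.52
tool_pos: [0.4041, -0.3703, 0.0325]
orientation: [-115.4, 89.8, -25.4]
force: [0.3, 2.6, 9.3]
opening: 0.0457
```

```bash
python3 w.py
python3 - <<'E'
from h import *
from plant import ctrl
s=ctrl.snapshot('side'); crop(s,(270,150,370,260),'pics/s21.png',5.4)
E
```

```text
24.525 [ 0.4041 -0.3703  0.0325] handle-rel horiz/lat/z mm [np.float64(-32.6), np.float64(-363.3), np.float64(-1.5)] op 0.0457 F [0.3 2.6 9.3]
ang 90.03
```

View pics/s21.png

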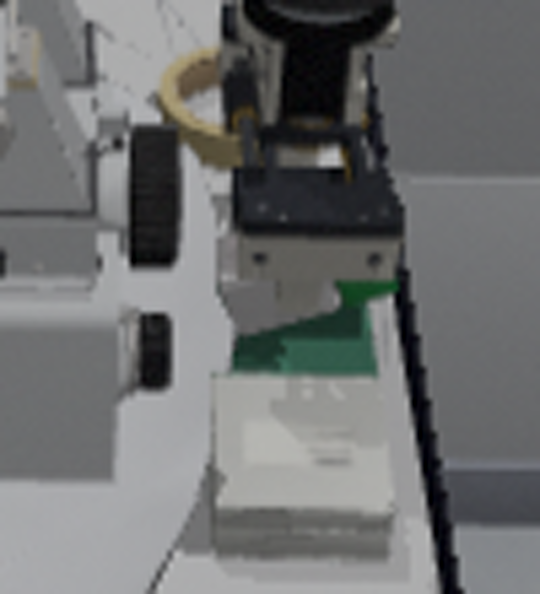

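Emit:
servo_tool(
  motion=[
    {"offset": [0.0026, 0.0035, 0], "roll": 0, "claw": -1},
    {"offset": [0, 0, 0], "roll": 0, "claw": -1},
  ],
)

```text
clock: 24.82
tool_pos: [0.4007, -0.3703, 0.0297]
orientation: [-114.1, 89.8, -24.1]
force: [0.4, 2.8, 7.1]
opening: 0.046
```

Emit:
servo_tool(
  motion=[
    {"offset": [0.003, 0.003, 0], "roll": 0, "claw": -1},
    {"offset": [0, 0, 0], "roll": 0, "claw": -1},
  ],
)

```text
clock: 25.08
tool_pos: [0.3975, -0.3703, 0.0266]
orientation: [-114.4, 89.9, -24.4]
force: [0.1, 3.1, 6.0]
opening: 0.046
```

Emit:
servo_tool(
  motion=[
    {"offset": [0.002, 0.002, 0], "roll": 0, "claw": -1},
    {"offset": [0, 0, 0], "roll": 0, "claw": -1},
  ],
)

```text
clock: 25.32
tool_pos: [0.3957, -0.3703, 0.0246]
orientation: [-114.3, 89.9, -24.2]
force: [-0.1, 2.6, 6.0]
opening: 0.0459
```

```bash
python3 w.py
python3 - <<'E'
from h import *
from plant import ctrl
s=ctrl.snapshot('side'); crop(s,(270,150,370,260),'pics/s22.png',5.4)
s=ctrl.snapshot('wrist'); cv2.imwrite('pics/w22.png',s['frame'])
P=pts(s); M=masks(s)['green']&(P[...,2]>.015)&(s['z_map']>0)
Q=P[M]; c=Q.mean(0); print(len(Q),c)
# fit plane on top face: z>median
for v in range(150,260,8): print(v,P[v,275].round(4), s['frame'][v,275])
E
```

```text
25.325 [ 0.3957 -0.3703  0.0246] handle-rel horiz/lat/z mm [np.float64(-40.9), np.float64(-364.9), np.float64(-9.4)] op 0.0459 F [-0.1  2.6  6. ]
ang 90.03
8679 [ 0.36019219 -0.37051019  0.04699282]
150 [ 0.3438 -0.3718 -0.0035] [46 47 41]
158 [ 0.3457 -0.3716  0.0208] [ 63 111  49]
166 [ 0.3478 -0.3715  0.0347] [ 62 112  47]
174 [ 0.3496 -0.3714  0.0465] [ 62 116  43]
182 [ 0.3521 -0.3714  0.0511] [ 83 159  58]
190 [ 0.3555 -0.3714  0.0505] [ 73 145  48]
198 [ 0.3589 -0.3714  0.0498] [ 73 145  49]
206 [ 0.3622 -0.3714  0.05  ] [ 75 147  51]
214 [ 0.3659 -0.3714  0.0488] [ 75 145  52]
222 [ 0.3693 -0.3714  0.049 ] [ 74 146  52]
230 [ 0.373  -0.3715  0.0485] [ 75 143  53]
238 [ 0.3768 -0.3715  0.0478] [ 72 134  54]
246 [ 0.3811 -0.3715  0.0459] [225 229 230]
254 [ 0.3843 -0.3715  0.0471] [213 218 220]
```

View pics/s22.png

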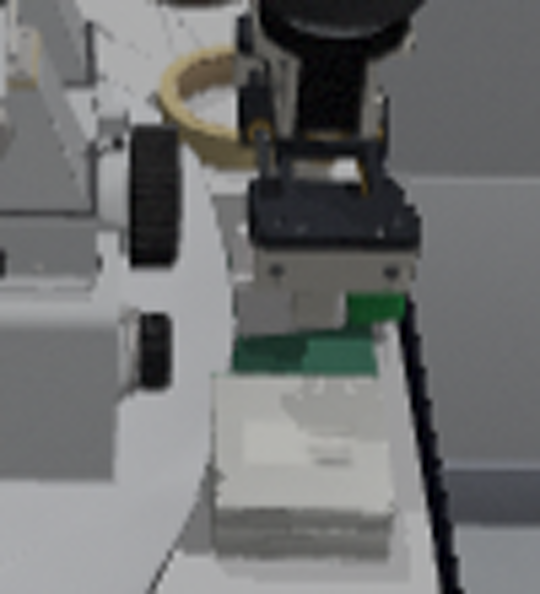

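View pics/w22.png

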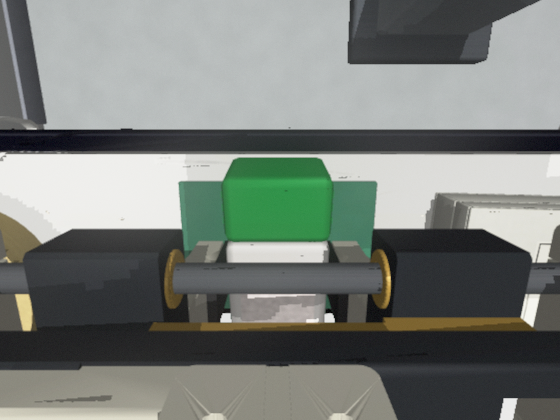

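Emit:
servo_tool(
  motion=[
    {"offset": [0.002, 0.0015, 0], "roll": 0, "claw": -1},
    {"offset": [0, 0, 0], "roll": 0, "claw": -1},
  ],
)

```text
clock: 25.68
tool_pos: [0.394, -0.3702, 0.0226]
orientation: [-115.5, 89.9, -25.4]
force: [-0.2, 3.4, 5.7]
opening: 0.046
```

Emit:
servo_tool(
  motion=[
    {"offset": [0.0015, 0.001, 0], "roll": 0, "claw": -1},
    {"offset": [0, 0, 0], "roll": 0, "claw": -1},
  ],
)

```text
clock: 25.92
tool_pos: [0.3929, -0.3702, 0.0211]
orientation: [-116.1, 89.9, -26.1]
force: [-0.9, 2.4, 7.9]
opening: 0.0456
```

```bash
cat > tl.py <<'E'
from h import *
from plant import ctrl
s=ctrl.snapshot('wrist'); P=pts(s); m=masks(s)['green']&(s['z_map']>0)&(P[...,2]>.03)
m=cv2.erode(m.astype(np.uint8),np.ones((15,15)))>0
Q=P[m]; Q=Q[(Q[:,0]>np.percentile(Q[:,0],30))]
A=np.c_[Q[:,:2]-Q[:,:2].mean(0),np.ones(len(Q))]; k=np.linalg.lstsq(A,Q[:,2],rcond=None)[0]
print('slopes deg x,y',np.degrees(np.arctan(k[:2])).round(2),'z',k[2].round(4),'at',Q.mean(0).round(4))
Q=P[masks(s)['green']&(P[...,2]>.02)]; print('cap end x',np.percentile(Q[:,0],[1,99]).round(4), 'y',np.percentile(Q[:,1],[1,99]).round(4))
E
python3 w.py; python3 tl.py
```

```text
25.925 [ 0.3929 -0.3702  0.0211] handle-rel horiz/lat/z mm [np.float64(-43.7), np.float64(-365.4), np.float64(-13.0)] op 0.0456 F [-0.9  2.4  7.9]
ang 90.02
slopes deg x,y [-3.83  0.17] z 0.0437 at [ 0.3635 -0.3703  0.0437]
cap end x [0.3448 0.3742] y [-0.3924 -0.3485]
```

Emit:
servo_tool(
  motion=[
    {"offset": [0.0015, 0.001, 0], "roll": 0, "claw": -1},
    {"offset": [0, 0, 0], "roll": 0, "claw": -1},
  ],
)

```text
clock: 26.22
tool_pos: [0.3918, -0.3702, 0.0195]
orientation: [-115.7, 89.9, -25.7]
force: [-0.3, 2.3, 6.2]
opening: 0.0458
```

Emit:
servo_tool(
  motion=[
    {"offset": [0.001, 0.001, 0], "roll": 0, "claw": -1},
    {"offset": [0, 0, 0], "roll": 0, "claw": -1},
  ],
)

```text
clock: 26.48
tool_pos: [0.3911, -0.3702, 0.0186]
orientation: [-114.1, 89.9, -24.1]
force: [0.5, 3.2, 6.1]
opening: 0.0459
```

```bash
python3 w.py; python3 tl.py
```

```text
26.475 [ 0.3911 -0.3702  0.0186] handle-rel horiz/lat/z mm [np.float64(-45.4), np.float64(-365.8), np.float64(-15.4)] op 0.0459 F [0.5 3.2 6.1]
ang 90.03
slopes deg x,y [-0.75  0.04] z 0.0396 at [ 0.359  -0.3648  0.0396]
cap end x [0.3437 0.3724] y [-0.3925 -0.3486]
```

Emit:
servo_tool(
  motion=[
    {"offset": [0.0006, 0.0003, 0], "roll": 0, "claw": -1},
    {"offset": [0, 0, 0], "roll": 0, "claw": -1},
    {"offset": [0, 0, 0], "roll": 0, "claw": 0.1},
    {"offset": [0, 0, 0], "roll": 0, "claw": 0.2},
    {"offset": [0, 0, 0], "roll": 0, "claw": 0.4},
    {"offset": [0, 0, 0], "roll": 0, "claw": 0.6},
    {"offset": [0, 0, 0], "roll": 0, "claw": 0.6},
  ],
)

```text
clock: 27.4
tool_pos: [0.3897, -0.37, 0.0169]
orientation: [69.4, 90.0, 159.4]
force: [-0.6, 0.4, -0.7]
opening: 0.0694
```

```bash
python3 w.py; python3 tl.py
```

```text
27.4 [ 0.3897 -0.37    0.0169] handle-rel horiz/lat/z mm [np.float64(-46.8), np.float64(-365.8), np.float64(-17.2)] op 0.0694 F [-0.6  0.4 -0.7]
ang 89.99
slopes deg x,y [-0.25 -0.16] z 0.0392 at [ 0.36   -0.3693  0.0392]
cap end x [0.3436 0.372 ] y [-0.3925 -0.3486]
```

Flat and released. I'll withdraw upwards and check.

Emit:
servo_tool(
  motion=[
    {"offset": [-0.01, 0, 0], "roll": 0, "claw": 0.6},
    {"offset": [-0.03, 0, 0], "roll": 0, "claw": 0.6},
    {"offset": [-0.05, 0, 0], "roll": 0, "claw": 0.6},
    {"offset": [-0.06, 0, 0], "roll": 0, "claw": 0.6},
    {"offset": [-0.06, 0, 0], "roll": 0, "claw": 0.6},
    {"offset": [0, 0.02, 0.05], "roll": 0, "claw": 0.6},
    {"offset": [0, 0, 0.06], "roll": 0, "claw": 0.6},
    {"offset": [0, 0, 0.06], "roll": 0, "claw": 0.6},
    {"offset": [0, 0, 0], "roll": 0, "claw": 0.6},
    {"offset": [0, 0, 0], "roll": 0, "claw": 0.6},
  ],
)

```text
clock: 28.7
tool_pos: [0.3701, -0.1998, 0.2278]
orientation: [-98.9, 89.9, -8.8]
force: [0.2, 0.2, -0.1]
opening: 0.0704
```

```bash
python3 w.py; python3 m.py
python3 - <<'E'
from h import *
from plant import ctrl
s=ctrl.snapshot('side'); crop(s,(160,150,370,310),'pics/s30.png',3.5)
t=ctrl.snapshot('top'); crop(t,(180,100,420,310),'pics/t30.png',2.8)
for n,q in (('side',s),('top',t)):
    P=pts(q); m=masks(q)['green']&(P[...,2]>.015)&(P[...,1]<-.25)&(P[...,0]<.45); Q=P[m]; print(n,'cap',len(Q),Q.min(0).round(3),Q.max(0).round(3))
    m=(P[...,2]>.03)&(P[...,2]<.05)&(abs(P[...,1]+.37)<.015)&(P[...,0]>.3)&(P[...,0]<.46); Q=P[m]; print('case top',Q.min(0).round(3),Q.max(0).round(3),np.polyfit(Q[:,0],Q[:,2],1).round(3))
    m=(q['z_map']>0)&(P[...,2]>.025)&(P[...,2]<.045)&(P[...,1]<-.15)&(P[...,1]>-.3)&(P[...,0]<.47)&(P[...,0]>.33); print('box',P[m].mean(0).round(4))
E
```

```text
28.7 [ 0.3701 -0.1998  0.2278] handle-rel horiz/lat/z mm [np.float64(-98.6), np.float64(-202.4), np.float64(193.7)] op 0.0704 F [ 0.2  0.2 -0.1]
ang 90.09
red 190 [168.2 171.9 175.  176.9 182.3] z [ 41.1  75.2 107.2]
side cap 158 [ 0.343 -0.39   0.015] [ 0.371 -0.341  0.046]
case top [ 0.343 -0.385  0.034] [ 0.431 -0.355  0.046] [0.009 0.038]
box [ 0.4094 -0.2275  0.0356]
top cap 241 [ 0.343 -0.392  0.033] [ 0.372 -0.349  0.05 ]
case top [ 0.343 -0.385  0.033] [ 0.433 -0.355  0.047] [0.005 0.04 ]
box [ 0.4339 -0.237   0.0365]
```

View pics/s30.png

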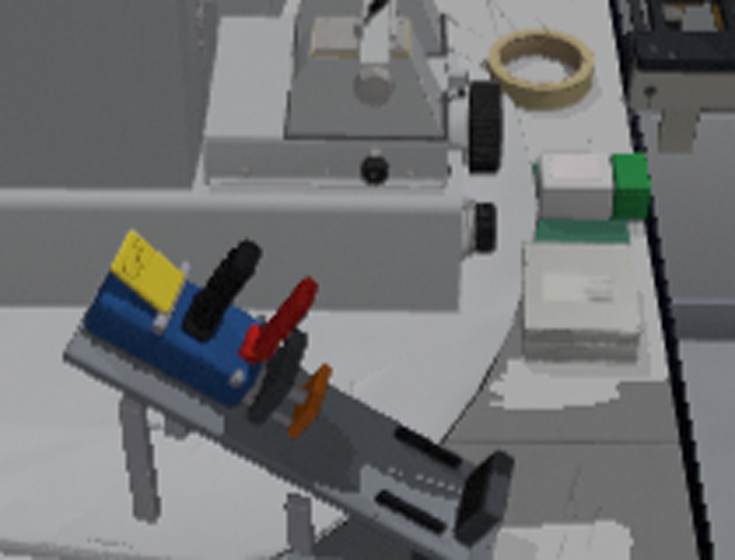

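View pics/t30.png

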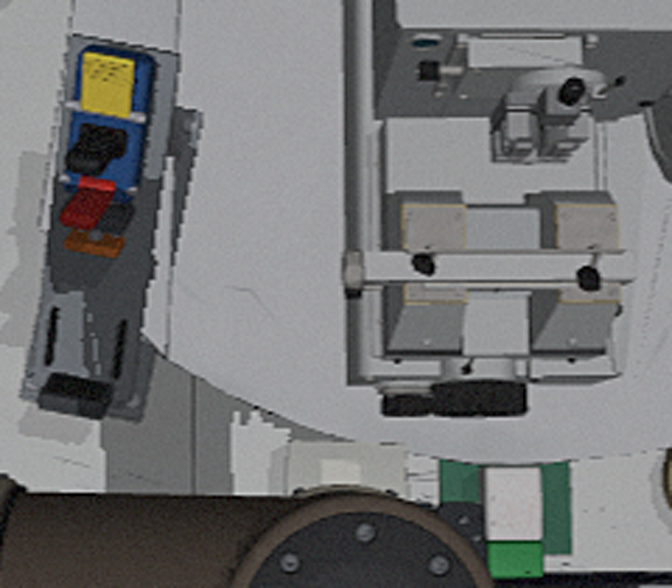

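```bash
python3 -c "
from plant import ctrl
print(ctrl.close_job())"
```

```text
the job is handed in; nothing more can be done
None
```

I finished every step and handed the job in at about 29 s of the 64 s allowed. `close_job()` gives no verdict, so I don't know the judged result.

**What I did**
- **Squeezing:** I pushed the trigger fully four times with shut fingers. I stopped when the green–white gap had closed and the pad had yielded about 2–3 mm.
- **Release:** I pressed the paddle to its stop and the jaw sprang back to where it stood at the start, to within about 1 mm.
- **Placing:** I lifted the case out still tilted 30°. I turned it half round so the wrist camera stayed clear of the microscope. On the mat I touched its low edge down, let it pivot flat in the grip (about 6–12 N), then released it and withdrew.

**What the last checks showed**
- **Case:** it is about 89–90 mm long, so the cap is closed. It lies flat to about 0.5° on the mat.
- **Clamp and robot:** trigger and paddle are free, the jaw is back, and the robot touches nothing.

**Uncertain or disagreeing**
- **Off centre:** the case is about 20 mm nearer the bench edge than my estimate of the mat's centre, against 35 mm allowed. A tray covers the mat's far edge, so I worked out the centre from the visible front edge and the given size, and kept the case clear of the tray.
- **Slide box:** the side view put it unmoved to under 1 mm. The last top-view figure was about 24 mm off in x, because the arm hid part of the box.
- **Camera offset:** the two cameras disagreed by about 3–5 mm in y on the clamp, so I used the average.
- **Jaw zero:** I did not measure it directly. I took the jaw as fully back because it stopped moving with the paddle held at its stop.

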